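# Load the hand press for a lino print

### The job

Load the little hand press for a print: seat the carved block, carved face up, in the pocket in the middle of the bed, lay one bearer in the channel to the left of it and the other in the channel to the right, and put the card squarely on top of the block. Then lower the platen over the two guide posts so that it lies level on the lot. Leave the open water jar where it stands, and let go of everything.

Things in the scene. Friction and masses are not known exactly. Their poses are not given: they have to be found in the camera images.
- press: Press bed, fixed wooden board 160 (x) x 240 (y) x 18 mm; origin: centre of underside. Sunk 3 mm into its top (floors at z = 15): cork-lined pocket 60 (x) x 74 (y) mm for the block at x = y = 0; bearer channels 112 (x) x 28 (y) mm at x = 0, y = +75 and y = -75 mm. Steel guide posts, 12 mm thick with tapered tips, tips at z = 80, at two diagonal corners, (x, y) = (60, 102) and (-60, -102) mm.
- block: Lino block: plywood with a dark carved twig on top, 50 (x) x 64 (y) x 24 mm high, loose, 0.08 kg. Origin: centre of underside, z up through the carved face; it lies carved face up. Fits the pocket either end first. Hold it across its 50 mm (along x), fingertips at least 6 mm above its underside so that they clear the pocket's rim.
- card: Card: plain brown stiff board, 60 (x) x 76 (y) x 6 mm thick, loose, 0.02 kg, lying flat; origin: centre of underside. Both faces alike, either end first. On the block it overhangs 5 mm at each x side and 6 mm at each y side. Hold it with the fingertips by the edges of its 60 mm (along x).
- bearer_1: Bearer: plain light wooden rail, 100 (x, length) x 18 (y) x 30 mm high (as tall as block and card together), loose, 0.06 kg; origin: centre of underside. One of two exactly alike: either may go to either side, either end first. Hold it across its 18 mm (along y) at mid-length, fingertips at least 8 mm above its underside so that they clear the channel's rim.
- bearer_2: The other bearer, exactly like the first: 100 (x, length) x 18 (y) x 30 mm high, loose, origin: centre of underside.
- platen: Platen: wooden top plate of the press, 150 (x) x 232 (y) x 15 mm, loose, 0.4 kg; origin: centre of underside. Dark bar handle centred on top, 24 (x) x 90 (y) mm, up to z = 49: hold it across its 24 mm. Two through holes, 20 mm wide, for the posts, at (x, y) = (60, 102) and (-60, -102) mm, so it fits either of two ways, half a turn apart. In place its underside is 45 mm above the table.
- water_jar: Bystander: open clear glass jar part full of water, 72 mm in diameter, 82 mm tall, standing loose on the table; origin: centre of underside. To be left where it is.
There are look-alikes about, which are no part of the job. Of the things shaped like the card, the brown one is meant.

How it is judged:
By the outcome, as a careful person would: the job done as asked, in the order asked, and still so for the second after the job is handed in, with the robot touching nothing.
It also fails if it takes over 131 s, if anything falls off the work surface, if the arm or the gripper's body presses on something with over 40 N, if the wrist force passes 120 N, or if a joint passes its speed limit or range.

### The arm

A 7-joint arm with a two-finger parallel gripper is mounted at the origin on a cart in front of the work surface, level with it; the furniture and walls round the work are solid. World frame = base frame: x ahead of the robot, y to its left, z up, the work surface at z = 0. Lengths are in m, angles in degrees, forces in N, time in s.
With the tool pointing down it reaches from about 0.425 to 1.025 m from the base axis. Payload 3.6 kg.
Tool frame: the origin (TCP) lies midway between the tips of the shut fingers; the grasp point (between the pads) lies 19 mm behind it; z points along the fingers, y is the line along which they close (so a half turn about z gives the same grasp; the last joint's range is limited). The gripper opens to 85 mm and grips with 20 to 120 N. Pads are 22 mm wide; open, the fingers measure 114 mm over their backs; the gripper's body (76 mm by 85 mm) begins 54 mm behind the grasp point. The pads swing forward as they close: fully open they stand 13 mm farther back than shut.
Start: joints at [-78.524, 33.873, 2.773, 92.16, -1.908, 54.013, -1.931], TCP at [0.21, 0.694, 0.231] pointing down, gripper open.
Joint ranges: [-153.93, 153.93], [-27.13, 128.08], [-72.61, 78.16], [10.71, 143.7], [-87.88, 267.88], [4.46, 118.87], [-176.78, 176.78]. Speed limits (degrees/s): [147.25, 147.25, 180, 180, 180, 180, 180].

### API

Orientations are given as [roll, pitch, yaw] about the fixed x, y, z axes, in that order (R = Rz(yaw) Ry(pitch) Rx(roll)).
In Python, from plant import env, imaging gives the robot as it stands.
- The arm moves only by the shell command python3 -m handwheel 'ROWS'. ROWS is JSON, a list of rows, each an object with "xyz": the shift along the world's x, y, z in units of 25 mm (1.0 is 25 mm), a list of three; "turn": the turn about the world's z in units of 5 degrees (1.0 is 5 degrees); "fingers": the opening, from -1 (shut) to 1 (fully open). In form: [{"xyz": [x, y, z], "turn": turn, "fingers": fingers}, ...]. A call has 1 to 20 rows; each row shifts and turns the commanded pose from where the row before left it; what a row does not reach is not made up. A row lasts 1/12 s, in which the tool goes at most 41.7 mm and 7.16 degrees, less where a joint would pass 70% of its speed; a pose out of reach is approached as far as the arm can. A call is refused whole if a number of a shift passes 1 or a number of a turn 1, either way. A call with a gripper value outside its range is refused whole. The fingers move at their own pace and stop on an object; the grip force is fixed at half the most. Time passes only in rows, so rows that do not move let the fingers close. It gives the time, the measured TCP pose, the force, the opening and the grip force at its end, in the units of the state.
- env.get_state(): the state, without advancing time (a new reading comes with each control period).
- imaging.capture(name): name is "side" or "top" or "wrist"; returns a dict with "pixels" (384x512x3 uint8, red, green, blue), "range_z" (384x512 float32, m along the optical axis (not along the pixel's ray), 0 where there is no reading), "fx", "fy", "cx", "cy" (pixels), "R" (3x3) and "t" (3): a world point X has camera coordinates R X + t; the wrist camera has in their place "T_tool_cam" (4x4, takes a point from camera to tool coordinates, whose origin is the TCP and whose axes are the flange's). Camera axes: x right, y down, z forward; pixel columns grow to the right and rows downward; lengths in m; the calibration is good to about 2 mm. The wrist camera is an equidistant fisheye: a pixel r from the principal point sees the ray r / f radians off the axis. A picture is of the moment at which its call begins: read the wrist's pose just before it.
- env.finish_job(): hands the job in; it is judged then, once.
Trained networks look in a picture, given as the dict that the camera call returned (one of the last four; its "shot" number tells which), for a name from the list of things; names that differ only in an ending like _2 or _b are one class to them, and where a whole thing is asked for, a point or a joint stands for the part that bears it (a point fixed in the world has none). Each returns a list of dicts, best first, with "score" (0 to 1); they miss things now and then, are a little off and sometimes report something else, mostly with a low value. They report only what shows in the picture. A call takes as long as a camera call. They do not tell look-alikes from the thing itself.
- imaging.search_frame(name, picture): "box" ([left, top, right, bottom] in pixels, round what is visible of it).
- imaging.trace(name, picture): "region" (384x512 bool, what is visible of it) and "box" ([left, top, right, bottom] in pixels, round what is visible of it).
- imaging.place_of(name, picture): "pixel" ([column, row] in pixels: a listed point, or the origin of a listed thing).
The state is a dict: "time": time; "qpos": joint angles; "joint_vel": joint speeds; "joint_torque": joint torques, N m; "position": TCP position; "tool_rot": TCP orientation; "force": force on the tool from outside, world axes, zero at the start; "torque": the same for the moment, N m; "finger_gap": finger opening in m; "grasp_force": force on a finger pad.
Only numpy, scipy, OpenCV 4.12 (cv2) and the standard library are available. Lean on these libraries where they do the work, as an engineer would, in place of code of your own. Each camera call takes 0.05 s, during which the arm holds its last target. There are 200 camera calls.

## Working session

There is one attempt and no reset: what is moved stays moved. The work goes in short steps, Python scripts to look and compute and a shell command to move; the robot and the scene stay as the last step left them, time stands still between calls to the robot, and variables do not carry over. Pictures are saved under pics/ and viewed, at most 14 in all, crops included, and the job is handed in when it is done.

```bash
ls; mkdir -p pics; cat > h.py <<'E'
import numpy as np,cv2
from plant import env,imaging
def save(p,n):cv2.imwrite('pics/'+n,p["pixels"][:,:,::-1])
def world(p,reg=None):
    v,u=np.mgrid[0:384,0:512]
    z=p["range_z"];X=np.stack([(u-p["cx"])/p["fx"]*z,(v-p["cy"])/p["fy"]*z,z],-1)
    W=(X-p["t"])@p["R"]
    W[z==0]=np.nan
    return W
E
python3 - <<'E'
from h import *
s=env.get_state();print(s)
t=imaging.capture("top");d=imaging.capture("side")
save(t,"t0.png");save(d,"s0.png")
for p in (t,d):
    W=world(p);print(-np.array(p["R"]).T@p["t"])
    for n in ["press","block","card","bearer_1","platen","water_jar"]:
        for r in imaging.trace(n,p)[:4]:
            P=W[r["region"]];P=P[~np.isnan(P[:,0])]
            print(n,round(r["score"],2),np.round(r["box"]),np.round(np.median(P,0),3) if len(P) else 0)
E
```

```text
pics
{'time': 0.0, 'qpos': array([-78.52348221,  33.92627784,   2.76617453,  92.23782188,
        -1.90900682,  54.01249061,  -1.92916799]), 'joint_vel': array([-0.02764172,  0.0032964 ,  0.02698094,  0.02600699, -0.04891715,
       -0.07376078,  0.00912023]), 'joint_torque': array([-2.03296718e-04, -5.48689520e+01,  1.54625606e+00, -1.98122782e+01,
        9.30488779e-03,  8.63757130e-03, -1.47347734e-06]), 'position': array([0.20968908, 0.69313298, 0.23012423]), 'tool_rot': array([-1.79869637e+02,  5.84656762e-03,  1.63172976e+02]), 'force': array([-0.12753705,  0.16328032, -0.12041515]), 'torque': array([0.02795983, 0.01318765, 0.02184238]), 'grasp_force': 0.0, 'finger_gap': 0.08551404909533086}
[0.16445464 0.05577283 1.59509875]
press 0.58 [209. 142. 281. 202.] [ 0.575 -0.005  0.017]
block 0.67 [346. 148. 368. 167.] [ 0.53  -0.427  0.022]
card 0.59 [179. 165. 196. 187.] [0.62  0.2   0.006]
card 0.54 [298. 133. 318. 153.] [ 0.634 -0.261  0.006]
bearer_1 0.58 [327. 196. 354. 219.] [ 0.353 -0.308  0.031]
bearer_1 0.52 [209. 144. 280. 203.] [ 0.575 -0.006  0.017]
bearer_1 0.45 [299. 180. 328. 191.] [ 0.46  -0.237  0.029]
platen 0.77 [122. 181. 172. 247.] [0.51  0.366 0.015]
water_jar 0.62 [196. 218. 215. 240.] [0.401 0.178 0.03 ]
water_jar 0.27 [344. 146. 367. 164.] [ 0.528 -0.429  0.022]
[ 0.16398404 -0.91315037  0.64091621]
press 0.97 [244. 164. 322. 210.] [ 0.575 -0.037  0.018]
block 0.74 [315. 265. 349. 295.] [ 0.528 -0.439  0.023]
card 0.8 [318. 216. 346. 243.] [ 0.636 -0.265  0.007]
card 0.47 [257. 152. 279. 164.] [0.626 0.193 0.007]
bearer_1 0.91 [263. 218. 289. 252.] [ 0.462 -0.256  0.028]
bearer_1 0.58 [236. 243. 260. 280.] [ 0.358 -0.33   0.028]
platen 0.78 [202. 132. 258. 156.] [0.524 0.354 0.016]
water_jar 0.68 [203. 145. 224. 175.] [0.403 0.153 0.054]
```

```bash
python3 -c "
import cv2,numpy as np
a=cv2.imread('pics/t0.png');cv2.imwrite('pics/t0b.png',cv2.resize(a,(800,600)))"
```

```text
(no output)
```

View pics/t0b.png

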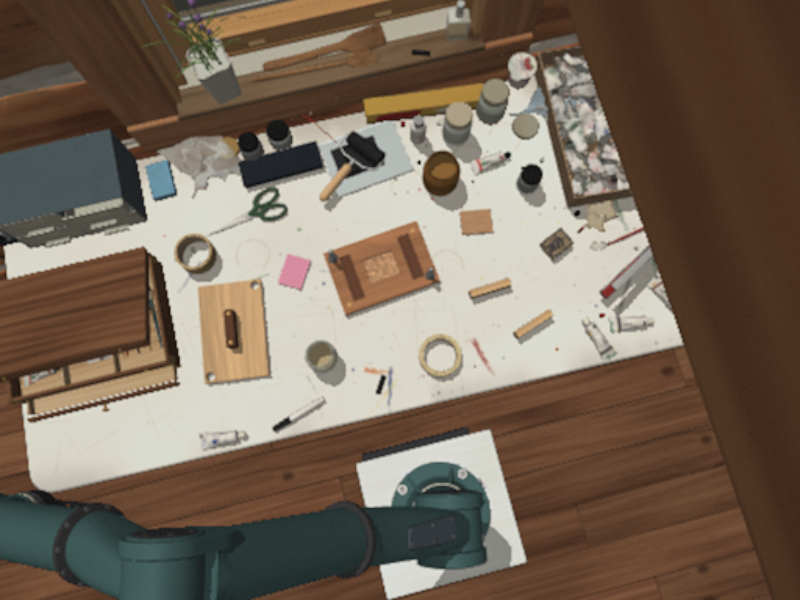

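View pics/s0.png

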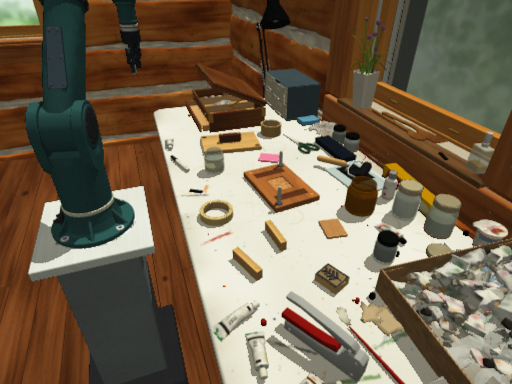

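The top view (800-wide) shows the press at (382,268), bearers at (490,289) and (533,324), the brown card at (477,222), the block at (557,244), the platen at (235,332) and the jar at (322,357). The pink card at (295,272) is a decoy. The side view agrees.

```bash
cat >> h.py <<'E'
def rect(XY):
    (c,s,a)=cv2.minAreaRect((XY*1000).astype(np.float32));
    if s[0]<s[1]: s=s[::-1];a+=90
    a=(a+90)%180-90
    return np.round(c,1),np.round(s,1),round(a,1)   # centre mm, long,short mm, yaw of long axis
E
python3 - <<'E'
from h import *
t=imaging.capture("top");d=imaging.capture("side")
for p in (t,d):
    W=world(p)
    for n in ["press","block","card","bearer_1","platen","water_jar"]:
        for r in imaging.trace(n,p)[:3]:
            P=W[r["region"]];P=P[~np.isnan(P[:,0])]
            m=np.percentile(P[:,2],[5,50,95]);Q=P[P[:,2]>.003]
            print(n,round(r["score"],2),*rect(Q[:,:2]),np.round(m,3))
W=world(t);f=W[~np.isnan(W[...,0])]
print("height map max, rows x 0.1..0.9, cols y 0.8..-0.6")
for x in np.arange(.1,.95,.1):
    print(round(x,2),[int(1000*max([*f[(abs(f[:,0]-x)<.05)&(abs(f[:,1]-y)<.05),2],0])) for y in np.arange(.8,-.65,-.1)])
w=imaging.capture("wrist");print(w["T_tool_cam"],w["fx"],w["cx"],w["cy"]);save(w,"w0.png")
E
```

```text
block 0.53 [ 529.8 -431.1] [67.  50.7] -65.8 [0.003 0.022 0.029]
card 0.81 [ 632.6 -260.4] [69.9 60.5] 83.4 [-0.     0.005  0.012]
card 0.68 [620.4 197.8] [76.7 62.8] -31.6 [-0.001  0.006  0.012]
bearer_1 0.45 [ 462.3 -243.3] [98.5 18.9] -86.7 [0.007 0.029 0.034]
bearer_1 0.21 [399.4 177.9] [69.6 69.3] 87.7 [0.018 0.03  0.08 ]
platen 0.68 [515.2 368.5] [233.4 151. ] -6.6 [0.008 0.015 0.045]
water_jar 0.57 [399.5 180.3] [74.5 69.3] 87.7 [0.005 0.03  0.08 ]
press 0.66 [581.7  -9.2] [245.2 162.3] -83.9 [0.003 0.018 0.023]
block 0.66 [ 531.6 -429.1] [75.3 52. ] -67.2 [0.003 0.023 0.026]
card 0.92 [ 638.6 -260.2] [82.2 61.2] 80.6 [0.002 0.007 0.009]
card 0.47 [624.2 197.4] [75.6 67.6] -26.8 [0.001 0.006 0.009]
bearer_1 0.7 [ 466.6 -247.3] [101.5  19.1] -86.7 [0.001 0.026 0.032]
bearer_1 0.65 [ 359.9 -322.6] [98.9 19.4] -71.5 [0.005 0.028 0.032]
bearer_1 0.22 [591.8  25.8] [312.7 189.2] -84.1 [0.005 0.018 0.023]
platen 0.9 [512.9 309.2] [278.5 232.5] 83.6 [0.008 0.016 0.048]
water_jar 0.86 [418.3 240.1] [207.   71.3] 78.2 [0.006 0.052 0.08 ]
height map max, rows x 0.1..0.9, cols y 0.8..-0.
[... 240 characters left out ...]
33, 11, 43, 34, 103, 99]
0.5 [225, 226, 226, 224, 56, 25, 12, 28, 27, 81, 38, 40, 33, 32, 78]
0.6 [197, 200, 202, 200, 52, 27, 16, 81, 29, 28, 15, 14, 32, 75, 75]
0.7 [155, 154, 154, 153, 55, 11, 11, 15, 26, 24, 102, 18, 82, 78, 80]
0.8 [173, 175, 174, 172, 51, 15, 20, 47, 51, 46, 102, 115, 31, 87, 82]
0.9 [174, 173, 174, 174, 37, 79, 82, 73, 49, 59, 111, 116, 118, 79, 68]
[[-8.20821159e-04 -9.59690842e-01 -2.81056604e-01  7.27940593e-02]
 [ 9.99998710e-01 -3.99706810e-04 -1.55564797e-03  6.71171084e-04]
 [ 1.38060087e-03 -2.81057518e-01  9.59689932e-01 -1.41977022e-01]
 [ 0.00000000e+00  0.00000000e+00  0.00000000e+00  1.00000000e+00]] 297.3186396354542 251.89919714415458 189.53750975094638
```

```bash
python3 -m handwheel '[{"xyz":[0.5,-1,0.1],"turn":-0.5,"fingers":1},{"xyz":[0.5,-1,0.1],"turn":-0.5,"fingers":1},{"xyz":[0.5,-1,0.1],"turn":-0.5,"fingers":1},{"xyz":[0.5,-1,0.1],"turn":-0.5,"fingers":1},{"xyz":[0.5,-1,0.1],"turn":-0.5,"fingers":1},{"xyz":[0.5,-1,0.1],"turn":-0.5,"fingers":1},{"xyz":[0.5,-1,0.1],"turn":-0.5,"fingers":1},{"xyz":[0.5,-1,0.1],"turn":-0.5,"fingers":1},{"xyz":[0.5,-1,0.1],"turn":-0.5,"fingers":1},{"xyz":[0.5,-1,0.1],"turn":-0.5,"fingers":1},{"xyz":[0.5,-1,0.1],"turn":-0.5,"fingers":1},{"xyz":[0.5,-1,0.1],"turn":-0.5,"fingers":1},{"xyz":[0.5,-1,0.1],"turn":-0.5,"fingers":1},{"xyz":[0.5,-1,0.1],"turn":-0.5,"fingers":1},{"xyz":[0.5,-1,0.1],"turn":-0.5,"fingers":1},{"xyz":[0.5,-1,0.1],"turn":-0.5,"fingers":1},{"xyz":[0.5,-1,0.1],"turn":-0.5,"fingers":1},{"xyz":[0.5,-1,0.1],"turn":-0.5,"fingers":1},{"xyz":[0.5,-1,0.1],"turn":-0.5,"fingers":1},{"xyz":[0.5,-1,0.1],"turn":-0.5,"fingers":1}]'
```

```text
time: 3.12
position: [0.4604, 0.1927, 0.2817]
tool_rot: [180.0, -0.0, 113.1]
force: [0.3, 0.0, 0.1]
finger_gap: 0.0851
grasp_force: 0.0
```

```bash
cat >> h.py <<'E'
from scipy.spatial.transform import Rotation as Ro
def wrist(name=None):
    s=env.get_state();p=imaging.capture("wrist")
    T=np.eye(4);T[:3,:3]=Ro.from_euler('xyz',s["tool_rot"],degrees=True).as_matrix();T[:3,3]=s["position"]
    p["T"]=T@np.array(p["T_tool_cam"])
    if name: save(p,name)
    return p
def rays(p):
    v,u=np.mgrid[0:384,0:512].astype(float);x=(u-p["cx"])/p["fx"];y=(v-p["cy"])/p["fy"]
    th=np.hypot(x,y)+1e-9;return np.stack([np.sin(th)*x/th,np.sin(th)*y/th,np.cos(th)],-1)
def wworld(p):
    d=rays(p);z=p["range_z"];X=d*(z/d[...,2])[...,None]
    W=X@p["T"][:3,:3].T+p["T"][:3,3];W[z==0]=np.nan
    return W
def proj(p,X):
    c=(np.asarray(X)-p["T"][:3,3])@p["T"][:3,:3];th=np.arctan2(np.hypot(c[...,0],c[...,1]),c[...,2]);r=th/np.hypot(c[...,0],c[...,1])
    return np.stack([p["cx"]+p["fx"]*r*c[...,0],p["cy"]+p["fy"]*r*c[...,1]],-1)
def regrect(p,reg,ztop):
    "rect of region back-projected at plane ztop (no depth)"
    d=rays(p)@p["T"][:3,:3].T;o=p["T"][:3,3]
    c,_=cv2.findContours(reg.astype(np.uint8),cv2.RETR_EXTERNAL,cv2.CHAIN_APPROX_NONE);c=max(c,key=len)[:,0]
    D=d[c[:,1],c[:,0]];P=o+D*((ztop-o[2])/D[:,2])[:,None]
    return rect(P[:,:2])
def scan(p,names,zmin=None):
    W=wworld(p)
    for n in names:
        for r in imaging.trace(n,p)[:3]:
            P=W[r["region"]];P=P[~np.isnan(P[:,0])]
            if len(P)<20: continue
            zt=np.percentile(P[:,2],70);Q=P[abs(P[:,2]-zt)<.006]
            print(n,round(r["score"],2),np.round(r["box"]),"top z",round(zt,4),"depth",*rect(Q[:,:2]),"plane",*regrect(p,r["region"],zt))
E
python3 - <<'E'
from h import *
p=wrist("w1.png");scan(p,["press","platen","card","water_jar"])
np.savez("w1.npz",pix=p["pixels"],z=p["range_z"],T=p["T"])
E
```

```text
press 0.9 [213. 214. 335. 324.] top z 0.0177 depth [575.8  14.7] [196.4 161.1] -83.6 plane [578.7  17.6] [203.1 168.6] -84.1
platen 0.9 [244.   0. 423. 150.] top z 0.0148 depth [517.2 367.4] [233.4 151.1] -6.8 plane [516.3 367.4] [234.  153.3] -7.3
card 0.82 [326. 164. 378. 222.] top z 0.0057 depth [623.6 196.4] [80.3 60. ] -30.4 plane [621.8 197.4] [78.5 60.1] -30.7
water_jar 0.61 [179. 123. 236. 181.] top z 0.0614 depth [403.7 182.2] [70.3 61.6] -23.2 plane [403.5 179.7] [76.1 68.8] 47.7
```

View pics/w1.png

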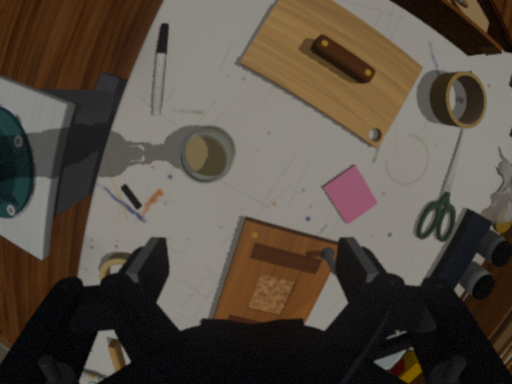

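```bash
python3 -m handwheel '[{"xyz":[0.2,-1,0],"turn":0,"fingers":1},{"xyz":[0.2,-1,0],"turn":0,"fingers":1},{"xyz":[0.2,-1,0],"turn":0,"fingers":1},{"xyz":[0.2,-1,0],"turn":0,"fingers":1},{"xyz":[0.2,-1,0],"turn":0,"fingers":1},{"xyz":[0.2,-1,0],"turn":0,"fingers":1},{"xyz":[0.2,-1,0],"turn":0,"fingers":1},{"xyz":[0.2,-1,0],"turn":0,"fingers":1}]'; python3 - <<'E'
from h import *
p=wrist("w2.png");scan(p,["press","bearer_1","card","block"])
np.savez("w2.npz",pix=p["pixels"],z=p["range_z"],T=p["T"])
E
python3 -m handwheel '[{"xyz":[0,-1,0],"turn":0,"fingers":1},{"xyz":[0,-1,0],"turn":0,"fingers":1},{"xyz":[0,-1,0],"turn":0,"fingers":1},{"xyz":[0,-1,0],"turn":0,"fingers":1},{"xyz":[0,-1,0],"turn":0,"fingers":1},{"xyz":[0,-1,0],"turn":0,"fingers":1},{"xyz":[0,-1,0],"turn":0,"fingers":1},{"xyz":[0,-1,0],"turn":0,"fingers":1},{"xyz":[0.2,-1,-0.2],"turn":0,"fingers":1},{"xyz":[0.2,-1,-0.2],"turn":0,"fingers":1},{"xyz":[0.2,-1,-0.2],"turn":0,"fingers":1},{"xyz":[0.2,-1,-0.2],"turn":0,"fingers":1},{"xyz":[0.2,-1,-0.2],"turn":0,"fingers":1},{"xyz":[0.2,-1,-0.2],"turn":0,"fingers":1},{"xyz":[0,0,0],"turn":0,"fingers":1}]'; python3 - <<'E'
from h import *
p=wrist("w3.png");scan(p,["bearer_1","card","block"])
np.savez("w3.npz",pix=p["pixels"],z=p["range_z"],T=p["T"])
E
```

```text
time: 4.03
position: [0.5, -0.0052, 0.2812]
tool_rot: [180.0, -0.0, 113.4]
force: [0.7, -0.1, -0.2]
finger_gap: 0.0858
grasp_force: 0.0
press 0.97 [226.  82. 384. 264.] top z 0.0176 depth [579.   -8.5] [240.9 161. ] -84.0 plane [584.1 -14.9] [256.  171.7] -84.4
bearer_1 0.81 [163. 250. 188. 307.] top z 0.03 depth [ 464.3 -245.1] [101.7  19. ] -86.6 plane [ 464.  -237.2] [119.3  20.3] -87.5
bearer_1 0.7 [102. 262. 118. 276.] top z 0.0278 depth [ 344.6 -280. ] [18.  17.1] -77.8 plane [ 345.3 -270.5] [40.2 22.7] 45.6
card 0.71 [244. 295. 291. 324.] top z 0.0061 depth [ 635.7 -257.2] [69.1 59.7] 79.8 plane [ 634.5 -255.6] [69.4 60.4] 80.2
card 0.56 [358.  35. 407.  97.] top z 0.0056 depth [623.5 196.6] [77.2 61.9] -29.4 plane [622.6 196. ] [77.1 62. ] -30.9
card 0.35 [369.   0. 417.  28.] top z 0.0141 depth [607.5 291.4] [74.2 36.6] 33.8 plane [604.9 287.1] [84.9 39.7] 34.8
time: 5.53
position: [0.5309, -0.3592, 0.2504]
tool_rot: [-179.9, 0.2, 113.1]
force: [-0.5, -0.4, -0.4]
finger_gap: 0.0855
grasp_force: 0.0
bearer_1 0.96 [131.  46. 154. 125.] top z 0.0296 depth [ 357.7 -320.4] [100.   19.1] -71.5 plane [ 362.3 -318.8] [99.8 28.1] -70.8
bearer_1 0.65 [221.  20. 260.  96.] top z 0.0296 depth [ 464.9 -245.7] [98.8 18.5] -86.4 plane [ 465.7 -245.8] [98.5 20.3] -86.9
card 0.77 [323.  90. 385. 159.] top z 0.0057 depth [ 636.4 -261.5] [76.6 60.9] 80.8 plane [ 635.7 -261.5] [76.1 61.4] 81.2
block 0.92 [213. 184. 247. 234.] top z 0.0231 depth [ 531.6 -433.4] [65.6 48.9] -67.0 plane [ 529.7 -430. ] [71.2 49.9] -67.1
```

View pics/w3.png

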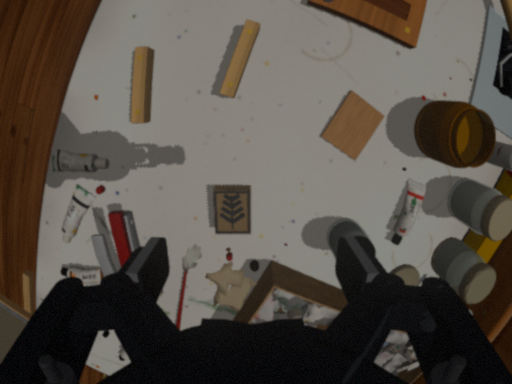

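w3 shows the block at (232,209), bearers at (142,85) and (239,57), and the brown card at (353,124). All match the measured poses and heights (24, 30 and 6 mm).

```bash
python3 -m handwheel '[{"xyz":[0,-0.36,-0.95],"turn":0,"fingers":1},{"xyz":[0,-0.36,-0.95],"turn":0,"fingers":1},{"xyz":[0,-0.36,-0.95],"turn":0,"fingers":1},{"xyz":[0,-0.36,-0.95],"turn":0,"fingers":1},{"xyz":[0,-0.36,-0.95],"turn":0,"fingers":1},{"xyz":[0,-0.36,-0.95],"turn":0,"fingers":1},{"xyz":[0,-0.36,-0.95],"turn":0,"fingers":1},{"xyz":[0,-0.36,-0.95],"turn":0,"fingers":1},{"xyz":[0,0,0],"turn":0,"fingers":1},{"xyz":[0,0,0],"turn":0,"fingers":1}]'; python3 - <<'E'
from h import *
p=wrist("w4.png");print(env.get_state()["position"],env.get_state()["tool_rot"]);scan(p,["block"])
E
```

```text
time: 6.57
position: [0.5299, -0.4259, 0.0606]
tool_rot: [-180.0, -0.2, 113.2]
force: [0.1, -0.1, 1.1]
finger_gap: 0.0851
grasp_force: 0.0
[ 0.53083878 -0.42642579  0.06190614] [ 1.79955514e+02 -4.73801046e-02  1.13264403e+02]
block 0.72 [215. 175. 292. 269.] top z 0.023 depth [ 531.9 -432.8] [64.6 50.5] -66.7 plane [ 530.7 -430.2] [67.8 50.7] -66.8
```

View pics/w4.png

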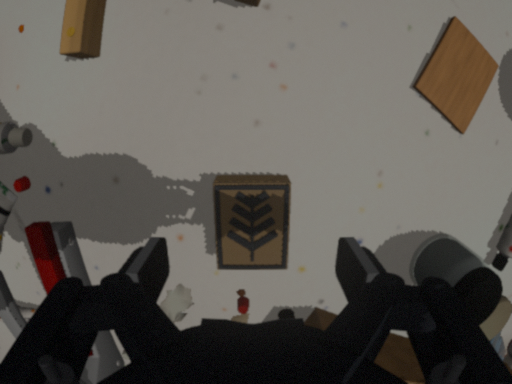

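w4 shows the block centred between the fingers at (253,222), about 6 mm further along −y.

```bash
python3 -m handwheel '[{"xyz":[0.04,-0.26,-0.4],"turn":0,"fingers":1},{"xyz":[0,0,-0.6],"turn":0,"fingers":1},{"xyz":[0,0,-0.6],"turn":0,"fingers":1},{"xyz":[0,0,-0.4],"turn":0,"fingers":1},{"xyz":[0,0,-0.3],"turn":0,"fingers":1},{"xyz":[0,0,0],"turn":0,"fingers":1},{"xyz":[0,0,0],"turn":0,"fingers":-1},{"xyz":[0,0,0],"turn":0,"fingers":-1},{"xyz":[0,0,0],"turn":0,"fingers":-1},{"xyz":[0,0,0],"turn":0,"fingers":-1},{"xyz":[0,0,0],"turn":0,"fingers":-1},{"xyz":[0,0,0],"turn":0,"fingers":-1},{"xyz":[0,0,0],"turn":0,"fingers":-1},{"xyz":[0,0,0],"turn":0,"fingers":-1}]'
```

```text
time: 7.83
position: [0.5316, -0.4353, 0.0048]
tool_rot: [180.0, 0.1, 113.2]
force: [-0.6, -0.6, 6.1]
finger_gap: 0.0487
grasp_force: 65.0
```

```bash
python3 -m handwheel '[{"xyz":[0,0,1],"turn":0,"fingers":-1},{"xyz":[0,0,1],"turn":0,"fingers":-1},{"xyz":[0,0,1],"turn":0,"fingers":-1},{"xyz":[0,0,1],"turn":0,"fingers":-1},{"xyz":[0,0,1],"turn":0,"fingers":-1},{"xyz":[0.1,1,0.3],"turn":-0.2,"fingers":-1},{"xyz":[0.1,1,0.3],"turn":-0.2,"fingers":-1},{"xyz":[0.1,1,0],"turn":-0.2,"fingers":-1},{"xyz":[0.1,1,0],"turn":-0.2,"fingers":-1},{"xyz":[0.1,1,0],"turn":-0.2,"fingers":-1},{"xyz":[0.1,1,0],"turn":-0.2,"fingers":-1},{"xyz":[0.1,1,0],"turn":-0.2,"fingers":-1},{"xyz":[0.1,1,0],"turn":-0.2,"fingers":-1},{"xyz":[0.1,1,0],"turn":-0.2,"fingers":-1},{"xyz":[0.1,1,0],"turn":-0.2,"fingers":-1},{"xyz":[0.1,1,0],"turn":-0.2,"fingers":-1},{"xyz":[0.1,1,0],"turn":-0.3,"fingers":-1},{"xyz":[0.1,1,0],"turn":-0.3,"fingers":-1},{"xyz":[0.1,1,0],"turn":-0.3,"fingers":-1},{"xyz":[0,0,0],"turn":0,"fingers":-1}]'; python3 - <<'E'
from h import *
p=wrist("w5.png");print(env.get_state()["position"],env.get_state()["tool_rot"]);scan(p,["press","block"])
np.savez("w5.npz",pix=p["pixels"],z=p["range_z"],T=p["T"])
E
```

```text
time: 9.5
position: [0.5659, -0.0769, 0.1425]
tool_rot: [-179.9, -0.3, 98.1]
force: [0.2, 0.5, -0.2]
finger_gap: 0.0484
grasp_force: 64.3
[ 0.56575948 -0.08008215  0.14287788] [-1.79906702e+02 -1.44427052e-01  9.80445221e+01]
press 0.68 [189.   0. 368. 240.] top z 0.0175 depth [579.7 -10.8] [234.3 161.2] -84.1 plane [579.2  -8.2] [237.9 162. ] -84.5
block 0.73 [200. 180. 305. 310.] top z 0.1608 depth [564.1 -75.2] [64.  51.1] -81.9 plane [564.  -72.4] [69.5 49.8] -81.9
```

View pics/w5.png

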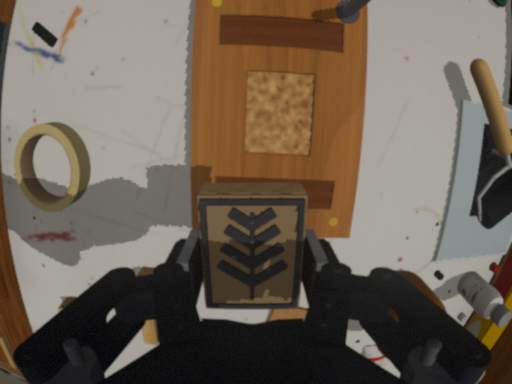

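```bash
cat >> h.py <<'E'
def back(p,uv,z):
    uv=np.asarray(uv,float).reshape(-1,2);x=(uv[:,0]-p["cx"])/p["fx"];y=(uv[:,1]-p["cy"])/p["fy"];th=np.hypot(x,y)+1e-9
    d=np.stack([np.sin(th)*x/th,np.sin(th)*y/th,np.cos(th)],-1)@p["T"][:3,:3].T;o=p["T"][:3,3]
    return o+d*((z-o[2])/d[:,2])[:,None]
def blob(p,lo,hi,box,z):
    hsv=cv2.cvtColor(p["pixels"],cv2.COLOR_RGB2HSV);m=cv2.inRange(hsv,lo,hi);k=np.zeros_like(m);l,t,r,b=box;k[t:b,l:r]=m[t:b,l:r]
    k=cv2.morphologyEx(cv2.morphologyEx(k,cv2.MORPH_CLOSE,np.ones((5,5))),cv2.MORPH_OPEN,np.ones((5,5)))
    c,_=cv2.findContours(k,cv2.RETR_EXTERNAL,cv2.CHAIN_APPROX_NONE);c=max(c,key=cv2.contourArea)[:,0]
    return rect(back(p,c,z)[:,:2])
E
python3 - <<'E'
from h import *
d=np.load("w5.npz");p=wrist();
q=dict(p);q["pixels"]=d["pix"];q["T"]=d["T"];q["range_z"]=d["z"]
hsv=cv2.cvtColor(d["pix"],cv2.COLOR_RGB2HSV)
for n,(u,v) in dict(cork=(280,110),wood=(225,110),wood2=(340,110),chan=(280,33),chan2=(320,190)).items():print(n,np.median(hsv[v-6:v+7,u-8:u+9].reshape(-1,3),0))
print("cork corners z15",np.round(back(q,[(247,71),(314,72),(310,155),(245,153)],.0165)*1000,1).tolist())
print("chan1",np.round(back(q,[(221,14),(344,24),(343,52),(219,43)],.018)[:,:2]*1000,1).tolist())
W=wworld(q)
# pocket/channels by depth below board top, robust board outline
m=(W[...,2]<.0165)&(W[...,2]>.0135)
for nm,(l,t,r,b) in dict(pocket=(235,62,325,165),ch1=(210,10,330,60)).items():
    k=np.zeros(m.shape,np.uint8);k[t:b,l:r]=m[t:b,l:r];k=cv2.morphologyEx(k,cv2.MORPH_OPEN,np.ones((3,3)));P=W[k>0];print(nm,len(P),rect(P[:,:2]),np.median(P[:,2]))
E
```

```text
cork [ 16. 144. 148.]
wood [ 14. 173. 136.]
wood2 [ 14. 171. 132.]
chan [ 12. 180.  86.]
chan2 [ 11. 170.  86.]
cork corners z15 [[545.6, 24.9, 16.5], [605.0, 34.0, 16.5], [613.8, -42.1, 16.5], [554.2, -49.1, 16.5]]
chan1 [[515.0, 75.3], [626.4, 85.6], [628.8, 58.1], [517.4, 47.4]]
pocket 5004 (array([579.5,  -8. ]), array([75.8, 60.8]), -84.6) 0.014822970247375528
ch1 2795 (array([565.1,  66. ]), array([99.8, 29.5]), 6.8) 0.014732320455329073
```

w5 shows the cork pocket at (280,112), a channel at (282,33), the block held at (252,250), and a post at (348,10). The fit puts the press at (0.5796, −0.008) with yaw 5.8°.

```bash
python3 -m handwheel '[{"xyz":[0.2,0.9,0],"turn":-0.2,"fingers":-1},{"xyz":[0.2,0.9,0],"turn":-0.26,"fingers":-1},{"xyz":[0.2,0.88,0],"turn":0,"fingers":-1},{"xyz":[0,0,-1],"turn":0,"fingers":-1},{"xyz":[0,0,-1],"turn":0,"fingers":-1},{"xyz":[0,0,-1],"turn":0,"fingers":-1},{"xyz":[0,0,-1],"turn":0,"fingers":-1},{"xyz":[0,0,0],"turn":0,"fingers":-1},{"xyz":[0,0,0],"turn":0,"fingers":-1}]'; python3 - <<'E'
from h import *
p=wrist("w6.png");print(env.get_state()["position"],env.get_state()["tool_rot"]);scan(p,["press","block"])
np.savez("w6.npz",pix=p["pixels"],z=p["range_z"],T=p["T"])
E
```

```text
time: 10.45
position: [0.5799, -0.0193, 0.0431]
tool_rot: [-179.8, 0.0, 95.2]
force: [0.3, -0.3, 0.2]
finger_gap: 0.0486
grasp_force: 64.2
[ 0.58111245 -0.01931928  0.04428368] [1.79996238e+02 4.93094693e-02 9.52346979e+01]
press 0.94 [117.   0. 408. 348.] top z 0.0176 depth [579.2  -7.9] [240.8 161.2] -84.1 plane [582.3  33.7] [181.7 177.5] -85.4
block 0.67 [199. 183. 307. 312.] top z 0.0613 depth [578.5 -17.2] [63.3 50.5] -84.9 plane [578.3 -14.4] [68.1 49.5] -84.8
```

View pics/w6.png

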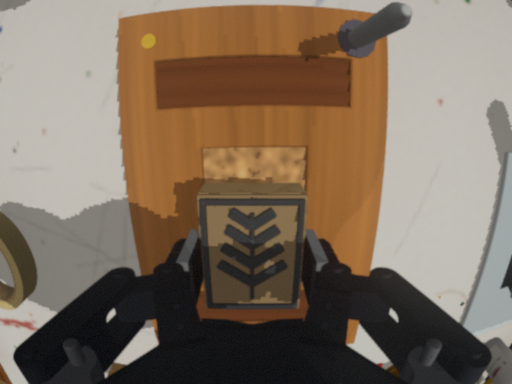

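w6 shows the block at (252,250), still about 9 mm short of the pocket in +y, since cork is visible at (255,165). I correct that and lower it.

```bash
python3 -m handwheel '[{"xyz":[0.03,0.36,0],"turn":0.1,"fingers":-1},{"xyz":[0,0,0],"turn":0,"fingers":-1},{"xyz":[0,0,-0.2],"turn":0,"fingers":-1},{"xyz":[0,0,-0.2],"turn":0,"fingers":-1},{"xyz":[0,0,-0.2],"turn":0,"fingers":-1},{"xyz":[0,0,-0.1],"turn":0,"fingers":-1},{"xyz":[0,0,-0.1],"turn":0,"fingers":-1},{"xyz":[0,0,0],"turn":0,"fingers":-1}]'; python3 - <<'E'
from h import *
p=wrist();print(env.get_state()["position"],env.get_state()["tool_rot"]);scan(p,["block"])
E
```

```text
time: 11.27
position: [0.5812, -0.0088, 0.0231]
tool_rot: [-179.9, -0.0, 95.9]
force: [0.1, -0.0, -1.9]
finger_gap: 0.0486
grasp_force: 64.2
[ 0.58141129 -0.00878815  0.02336425] [-1.79953034e+02  2.75812360e-03  9.58481665e+01]
block 0.66 [197. 181. 308. 311.] top z 0.0413 depth [579.9  -6.9] [64.  50.4] -84.0 plane [579.7  -3.8] [69.2 50.2] -84.5
```

```bash
python3 -m handwheel '[{"xyz":[0,-0.03,-0.06],"turn":0,"fingers":-1},{"xyz":[0,0,-0.05],"turn":0,"fingers":-1},{"xyz":[0,0,0],"turn":0,"fingers":-1}]'; python3 -m handwheel '[{"xyz":[0,0,0],"turn":0,"fingers":0.5},{"xyz":[0,0,0],"turn":0,"fingers":0.5},{"xyz":[0,0,0],"turn":0,"fingers":0.7},{"xyz":[0,0,0.3],"turn":0,"fingers":0.7},{"xyz":[0,0,0.6],"turn":0,"fingers":0.7},{"xyz":[0,0,1],"turn":0,"fingers":1},{"xyz":[0,0,1],"turn":0,"fingers":1},{"xyz":[0,0,1],"turn":0,"fingers":1},{"xyz":[0,0,0],"turn":0,"fingers":1}]';python3 - <<'E'
from h import *
p=wrist("w7.png");print(env.get_state()["position"],env.get_state()["tool_rot"]);scan(p,["press","block"])
E
```

```text
time: 11.62
position: [0.5817, -0.0094, 0.0209]
tool_rot: [-180.0, 0.0, 95.9]
force: [0.3, 0.2, 0.4]
finger_gap: 0.0489
grasp_force: 64.2
time: 12.37
position: [0.5848, -0.01, 0.1234]
tool_rot: [179.5, 0.1, 95.8]
force: [0.5, 0.5, 0.7]
finger_gap: 0.0858
grasp_force: 0.0
[ 0.58373233 -0.00955417  0.12150132] [1.79662345e+02 2.78814433e-02 9.58634128e+01]
press 0.65 [152.  44. 343. 327.] top z 0.0177 depth [579.5  -8.4] [241.2 160.2] -84.0 plane [580.1 -27.9] [280.5 164.5] -84.6
block 0.73 [218. 152. 278. 231.] top z 0.038 depth [580.2  -8. ] [64.5 49.4] -84.2 plane [580.3  -6.2] [67.9 49.3] -84.7
```

View pics/w7.png

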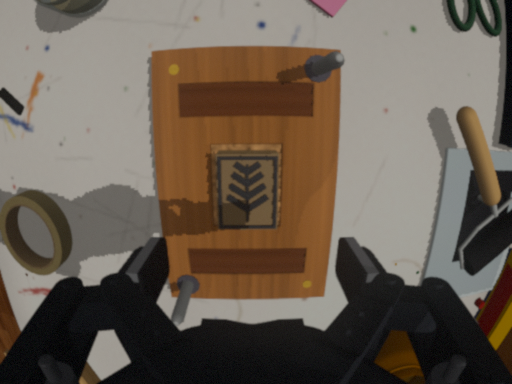

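Block is seated (w7: centred on the cork at (248,190)). Now the nearer bearer.

```bash
python3 -m handwheel '[{"xyz":[-0.48,-0.94,0.1],"turn":-0.05,"fingers":0.2},{"xyz":[-0.48,-0.94,0.1],"turn":-0.05,"fingers":0.2},{"xyz":[-0.48,-0.94,0],"turn":-0.05,"fingers":0.2},{"xyz":[-0.48,-0.94,0],"turn":-0.05,"fingers":0.2},{"xyz":[-0.48,-0.94,0],"turn":-0.05,"fingers":0.2},{"xyz":[-0.48,-0.94,0],"turn":-0.05,"fingers":0.2},{"xyz":[-0.48,-0.94,0],"turn":-0.05,"fingers":0.2},{"xyz":[-0.48,-0.94,-0.2],"turn":-0.05,"fingers":0.2},{"xyz":[-0.48,-0.94,-1],"turn":-0.05,"fingers":0.2},{"xyz":[-0.48,-0.94,-1],"turn":-0.05,"fingers":0.2},{"xyz":[0,0,0],"turn":0,"fingers":0.2},{"xyz":[0,0,0],"turn":0,"fingers":0.2}]';python3 - <<'E'
from h import *
p=wrist("w8.png");s=env.get_state();print(s["position"],s["tool_rot"],s["finger_gap"]);scan(p,["bearer_1"])
E
```

```text
time: 13.52
position: [0.4586, -0.2454, 0.0666]
tool_rot: [-179.7, -0.1, 93.1]
force: [0.1, 0.3, 0.2]
finger_gap: 0.0509
grasp_force: 0.0
[ 0.46034771 -0.24415295  0.06739529] [-1.79833335e+02 -1.10125625e-01  9.32603233e+01] 0.05109836949597692
bearer_1 0.94 [250. 135. 277. 283.] top z 0.0297 depth [ 464.3 -244.9] [100.1  18.1] -86.3 plane [ 464.1 -243.2] [102.1  18. ] -86.3
bearer_1 0.62 [ 91. 226. 158. 343.] top z 0.0293 depth [ 357.5 -319.7] [100.2  19.3] -71.8 plane [ 353.9 -281.8] [41.9 36.2] -74.4
```

```bash
python3 -m handwheel '[{"xyz":[0.18,-0.03,-0.2],"turn":0.08,"fingers":0.2},{"xyz":[0,0,-0.7],"turn":0,"fingers":0.2},{"xyz":[0,0,-0.7],"turn":0,"fingers":0.2},{"xyz":[0,0,-0.4],"turn":0,"fingers":0.2},{"xyz":[0,0,-0.28],"turn":0,"fingers":0.2},{"xyz":[0,0,0],"turn":0,"fingers":0.2},{"xyz":[0,0,0],"turn":0,"fingers":-1},{"xyz":[0,0,0],"turn":0,"fingers":-1},{"xyz":[0,0,0],"turn":0,"fingers":-1},{"xyz":[0,0,0],"turn":0,"fingers":-1},{"xyz":[0,0,0],"turn":0,"fingers":-1},{"xyz":[0,0,0],"turn":0,"fingers":-1},{"xyz":[0,0,0],"turn":0,"fingers":-1}]'
```

```text
time: 14.7
position: [0.4668, -0.2454, 0.0125]
tool_rot: [179.9, 0.0, 93.8]
force: [-0.5, -0.1, 6.0]
finger_gap: 0.0167
grasp_force: 60.2
```

```bash
python3 -m handwheel '[{"xyz":[0,0,1],"turn":0,"fingers":-1},{"xyz":[0,0,1],"turn":0,"fingers":-1},{"xyz":[0.27,0.36,1],"turn":-0.98,"fingers":-1},{"xyz":[0.27,0.36,1],"turn":-0.98,"fingers":-1},{"xyz":[0.27,0.36,1],"turn":-0.98,"fingers":-1},{"xyz":[0.27,0.36,0.2],"turn":-0.98,"fingers":-1},{"xyz":[0.27,0.36,0],"turn":-0.98,"fingers":-1},{"xyz":[0.27,0.36,0],"turn":-0.98,"fingers":-1},{"xyz":[0.27,0.36,0],"turn":-0.98,"fingers":-1},{"xyz":[0.27,0.36,0],"turn":-0.98,"fingers":-1},{"xyz":[0.27,0.36,0],"turn":-0.98,"fingers":-1},{"xyz":[0.27,0.36,0],"turn":-0.98,"fingers":-1},{"xyz":[0.27,0.36,0],"turn":-0.98,"fingers":-1},{"xyz":[0.27,0.36,0],"turn":-0.98,"fingers":-1},{"xyz":[0.27,0.36,0],"turn":-0.98,"fingers":-1},{"xyz":[0.27,0.36,0],"turn":-0.98,"fingers":-1},{"xyz":[0.27,0.36,0],"turn":-0.98,"fingers":-1},{"xyz":[0.27,0.36,0],"turn":-0.98,"fingers":-1},{"xyz":[0.27,0.36,0],"turn":-0.98,"fingers":-1},{"xyz":[0.27,0.36,0],"turn":-0.98,"fingers":-1}]';python3 -m handwheel '[{"xyz":[0,0,0],"turn":0,"fingers":-1},{"xyz":[0,0,0],"turn":0,"fingers":-1}]';python3 - <<'E'
from h import *
p=wrist("w9.png");s=env.get_state();print(s["position"],s["tool_rot"],s["finger_gap"]);scan(p,["press","bearer_1"])
E
```

```text
time: 16.37
position: [0.5877, -0.0822, 0.1414]
tool_rot: [-180.0, 0.0, 5.3]
force: [0.0, 0.1, -1.5]
finger_gap: 0.0164
grasp_force: 59.4
time: 16.53
position: [0.5876, -0.0824, 0.1411]
tool_rot: [180.0, 0.1, 5.8]
force: [-0.1, -1.1, -0.7]
finger_gap: 0.0169
grasp_force: 59.4
[ 0.58707023 -0.08330891  0.14139531] [1.79974547e+02 4.71416630e-02 5.69255326e+00] 0.01643542085422446
press 0.9 [ 37.  94. 302. 258.] top z 0.0176 depth [579.4  -7.8] [240.9 160.4] -84.0 plane [577.8   9.5] [276.7 160. ] -84.0
bearer_1 0.65 [230. 145. 272. 321.] top z 0.1583 depth [590.7 -80.9] [90.2 18.1] 5.8 plane [593.1 -80.6] [92.9 17.8] 5.8
```

View pics/w9.png

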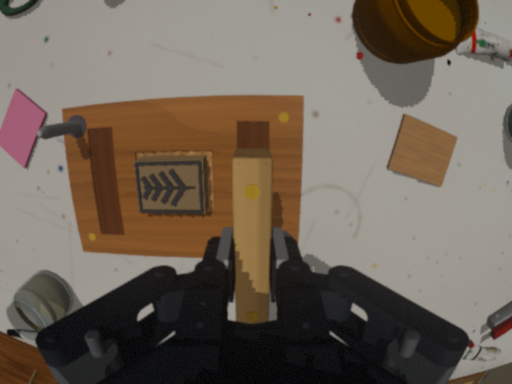

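w9: the bearer at (252,235) lines up with the right channel, whose end shows at (253,135). Lowering.

```bash
python3 -m handwheel '[{"xyz":[0.03,-0.03,-0.6],"turn":0,"fingers":-1},{"xyz":[0,0,-0.8],"turn":0,"fingers":-1},{"xyz":[0,0,-0.8],"turn":0,"fingers":-1},{"xyz":[0,0,-0.8],"turn":0,"fingers":-1},{"xyz":[0,0,-0.6],"turn":0,"fingers":-1},{"xyz":[0,0,-0.4],"turn":0,"fingers":-1},{"xyz":[0,0,-0.3],"turn":0,"fingers":-1},{"xyz":[0,0,0],"turn":0,"fingers":-1},{"xyz":[0,0,0],"turn":0,"fingers":-1}]';python3 - <<'E'
from h import *
p=wrist("w10.png");s=env.get_state();print(s["position"],s["tool_rot"],s["finger_gap"]);scan(p,["press","bearer_1"])
np.savez("w10.npz",pix=p["pixels"],z=p["range_z"],T=p["T"])
E
```

```text
time: 17.43
position: [0.5884, -0.0843, 0.034]
tool_rot: [180.0, 0.0, 5.5]
force: [-0.6, 0.0, -0.8]
finger_gap: 0.0165
grasp_force: 59.4
[ 0.5887951  -0.08430308  0.0345437 ] [ 1.79972975e+02 -4.90093031e-02  5.54916354e+00] 0.016618821343343235
press 0.93 [  0.  86. 329. 323.] top z 0.0176 depth [579.2  -7.7] [241.7 161. ] -83.9 plane [579.2  -7.9] [241.3 161.5] -84.0
bearer_1 0.57 [234. 146. 272. 317.] top z 0.0512 depth [591.4 -82.8] [90.5 18.2] 5.6 plane [593.6 -82.8] [93.7 18.6] 5.1
```

```bash
python3 -m handwheel '[{"xyz":[0,0.01,-0.12],"turn":0,"fingers":-1},{"xyz":[0,0,-0.1],"turn":0,"fingers":-1},{"xyz":[0,0,-0.02],"turn":0,"fingers":-1},{"xyz":[0,0,0],"turn":0,"fingers":-1}]'; python3 -m handwheel '[{"xyz":[0,0,0],"turn":0,"fingers":-0.2},{"xyz":[0,0,0],"turn":0,"fingers":-0.2},{"xyz":[0,0,0],"turn":0,"fingers":-0.2},{"xyz":[0,0,0.3],"turn":0,"fingers":-0.2},{"xyz":[0,0,0.7],"turn":0,"fingers":-0.2},{"xyz":[0,0,1],"turn":0,"fingers":-0.2},{"xyz":[0,0,1],"turn":0,"fingers":-0.2},{"xyz":[0,0,1],"turn":0,"fingers":0.2},{"xyz":[0,0,0],"turn":0,"fingers":0.2}]';python3 - <<'E'
from h import *
p=wrist("w11.png");s=env.get_state();print(s["position"],s["tool_rot"],s["finger_gap"]);scan(p,["press","bearer_1","block"])
E
```

```text
time: 17.92
position: [0.5884, -0.0834, 0.0279]
tool_rot: [-180.0, 0.0, 5.6]
force: [-0.5, 0.6, -0.6]
finger_gap: 0.0167
grasp_force: 59.4
time: 18.67
position: [0.5911, -0.0854, 0.1331]
tool_rot: [179.8, -0.4, 5.5]
force: [0.7, -0.8, -0.5]
finger_gap: 0.0512
grasp_force: 0.0
[ 0.59018892 -0.08456215  0.13111138] [179.90536567  -0.30610873   5.54819486] 0.05154467018168874
press 0.83 [ 26.  98. 298. 285.] top z 0.0177 depth [579.   -7.9] [241.3 161.3] -84.1 plane [566.7  10.3] [282.  183.9] -84.6
bearer_1 0.61 [371. 352. 398. 372.] top z 0.0234 depth [ 355.8 -295.7] [23.2 12.6] 69.2 plane [ 361.2 -290.8] [63.2 18.3] 52.1
bearer_1 0.55 [238. 132. 260. 252.] top z 0.0447 depth [586.3 -82.2] [99.1 18. ] 5.8 plane [587.9 -82. ] [100.8  17.8] 5.8
block 0.78 [130. 161. 203. 223.] top z 0.0377 depth [580.7  -8.5] [64.  50.9] -84.7 plane [583.  -10.2] [67.2 54.2] -84.3
block 0.57 [  1. 274.  66. 341.] top z 0.0637 depth [411.5 183.5] [68.6 48.2] -47.7 plane [426.  167.9] [168.5  48.6] -47.2
```

Bearer seated (top at 45 mm). Second bearer.

```bash
python3 -m handwheel '[{"xyz":[-0.58,-0.59,0],"turn":-0.96,"fingers":0.2},{"xyz":[-0.58,-0.59,0],"turn":-0.96,"fingers":0.2},{"xyz":[-0.58,-0.59,0],"turn":-0.96,"fingers":0.2},{"xyz":[-0.58,-0.59,0],"turn":-0.96,"fingers":0.2},{"xyz":[-0.58,-0.59,0],"turn":-0.96,"fingers":0.2},{"xyz":[-0.58,-0.59,0],"turn":-0.96,"fingers":0.2},{"xyz":[-0.58,-0.59,0],"turn":-0.96,"fingers":0.2},{"xyz":[-0.58,-0.59,0],"turn":-0.96,"fingers":0.2},{"xyz":[-0.58,-0.59,0],"turn":-0.96,"fingers":0.2},{"xyz":[-0.58,-0.59,0],"turn":-0.96,"fingers":0.2},{"xyz":[-0.58,-0.59,0],"turn":-0.96,"fingers":0.2},{"xyz":[-0.58,-0.59,0],"turn":-0.96,"fingers":0.2},{"xyz":[-0.58,-0.59,-0.6],"turn":-0.96,"fingers":0.2},{"xyz":[-0.58,-0.59,-0.6],"turn":-0.96,"fingers":0.2},{"xyz":[-0.58,-0.59,-0.6],"turn":-0.96,"fingers":0.2},{"xyz":[-0.58,-0.59,-0.6],"turn":-0.96,"fingers":0.2},{"xyz":[0,0,0],"turn":0,"fingers":0.2},{"xyz":[0,0,0],"turn":0,"fingers":0.2}]';python3 - <<'E'
from h import *
p=wrist("w12.png");s=env.get_state();print(s["position"],s["tool_rot"],s["finger_gap"]);scan(p,["bearer_1"])
E
```

```text
time: 20.37
position: [0.3547, -0.3196, 0.0668]
tool_rot: [179.9, 0.2, -71.4]
force: [0.6, 0.2, -0.2]
finger_gap: 0.0514
grasp_force: 0.0
[ 0.35586784 -0.31916636  0.06728405] [ 1.79946148e+02  1.15306787e-01 -7.12448354e+01] 0.051244063234611004
bearer_1 0.92 [232. 129. 263. 279.] top z 0.0296 depth [ 357.6 -320.3] [100.3  18.1] -71.4 plane [ 358.1 -322. ] [100.8  17.9] -71.3
bearer_1 0.58 [  1. 310.  26. 346.] top z 0.0386 depth [554.5 -95.4] [60.4 23.5] 30.8 plane [ 564.1 -102.6] [81.2 32.8] 59.1
```

```bash
python3 -m handwheel '[{"xyz":[0.09,-0.04,-0.2],"turn":0,"fingers":0.2},{"xyz":[0,0,-0.7],"turn":0,"fingers":0.2},{"xyz":[0,0,-0.7],"turn":0,"fingers":0.2},{"xyz":[0,0,-0.4],"turn":0,"fingers":0.2},{"xyz":[0,0,-0.26],"turn":0,"fingers":0.2},{"xyz":[0,0,0],"turn":0,"fingers":0.2},{"xyz":[0,0,0],"turn":0,"fingers":-1},{"xyz":[0,0,0],"turn":0,"fingers":-1},{"xyz":[0,0,0],"turn":0,"fingers":-1},{"xyz":[0,0,0],"turn":0,"fingers":-1},{"xyz":[0,0,0],"turn":0,"fingers":-1},{"xyz":[0,0,0],"turn":0,"fingers":-1},{"xyz":[0,0,0],"turn":0,"fingers":-1}]'
```

```text
time: 21.55
position: [0.359, -0.3208, 0.0124]
tool_rot: [-179.9, -0.1, -71.2]
force: [-0.4, 1.0, 6.1]
finger_gap: 0.0165
grasp_force: 60.6
```

```bash
python3 -m handwheel '[{"xyz":[0,0,1],"turn":0,"fingers":-1},{"xyz":[0,0,1],"turn":0,"fingers":-1},{"xyz":[0.47,0.86,1],"turn":0.86,"fingers":-1},{"xyz":[0.47,0.86,1],"turn":0.86,"fingers":-1},{"xyz":[0.47,0.86,1],"turn":0.86,"fingers":-1},{"xyz":[0.47,0.86,0.2],"turn":0.86,"fingers":-1},{"xyz":[0.47,0.86,0],"turn":0.86,"fingers":-1},{"xyz":[0.47,0.86,0],"turn":0.86,"fingers":-1},{"xyz":[0.47,0.86,0],"turn":0.86,"fingers":-1},{"xyz":[0.47,0.86,0],"turn":0.86,"fingers":-1},{"xyz":[0.47,0.86,0],"turn":0.86,"fingers":-1},{"xyz":[0.47,0.86,0],"turn":0.86,"fingers":-1},{"xyz":[0.47,0.86,0],"turn":0.86,"fingers":-1},{"xyz":[0.47,0.86,0],"turn":0.86,"fingers":-1},{"xyz":[0.47,0.86,0],"turn":0.86,"fingers":-1},{"xyz":[0.47,0.86,0],"turn":0.86,"fingers":-1},{"xyz":[0.47,0.86,0],"turn":0.86,"fingers":-1},{"xyz":[0.47,0.86,0],"turn":0.86,"fingers":-1},{"xyz":[0.47,0.86,0],"turn":0.86,"fingers":-1},{"xyz":[0.47,0.86,0],"turn":0.86,"fingers":-1}]';python3 -m handwheel '[{"xyz":[0,0,0],"turn":0,"fingers":-1},{"xyz":[0,0,0],"turn":0,"fingers":-1}]';python3 - <<'E'
from h import *
p=wrist("w13.png");s=env.get_state();print(s["position"],s["tool_rot"],s["finger_gap"]);scan(p,["press","bearer_1"])
E
```

```text
time: 23.22
position: [0.5703, 0.0677, 0.1416]
tool_rot: [-180.0, 0.0, 6.4]
force: [1.6, 0.3, 0.0]
finger_gap: 0.0168
grasp_force: 59.7
time: 23.38
position: [0.5706, 0.0681, 0.1413]
tool_rot: [-180.0, -0.0, 6.3]
force: [-0.4, -1.0, -0.9]
finger_gap: 0.0167
grasp_force: 59.7
[0.56979362 0.06650321 0.14146988] [1.79979809e+02 2.66553529e-02 6.18133272e+00] 0.016723180333664482
press 0.62 [204.  91. 443. 265.] top z 0.0179 depth [579.1  -8.4] [241.5 161.1] -84.2 plane [570.4 -28.4] [278.6 181.9] -83.9
bearer_1 0.91 [387. 133. 429. 238.] top z 0.0444 depth [586.2 -82.5] [99.9 20. ] 5.6 plane [586.7 -74.8] [101.1  35.2] 4.5
bearer_1 0.63 [232. 146. 274. 324.] top z 0.1585 depth [574.2  69.7] [91.6 18.1] 6.4 plane [576.2  69.7] [94.5 18.6] 6.2
```

```bash
python3 -m handwheel '[{"xyz":[0.07,-0.08,-0.6],"turn":-0.08,"fingers":-1},{"xyz":[0,0,-0.8],"turn":0,"fingers":-1},{"xyz":[0,0,-0.8],"turn":0,"fingers":-1},{"xyz":[0,0,-0.8],"turn":0,"fingers":-1},{"xyz":[0,0,-0.6],"turn":0,"fingers":-1},{"xyz":[0,0,-0.4],"turn":0,"fingers":-1},{"xyz":[0,0,-0.3],"turn":0,"fingers":-1},{"xyz":[0,0,0],"turn":0,"fingers":-1},{"xyz":[0,0,0],"turn":0,"fingers":-1}]';python3 - <<'E'
from h import *
p=wrist("w14.png");s=env.get_state();print(s["position"],s["tool_rot"],s["finger_gap"]);scan(p,["press","bearer_1"])
E
```

```text
time: 24.28
position: [0.572, 0.0638, 0.0343]
tool_rot: [180.0, -0.0, 5.7]
force: [-0.0, -0.5, -0.0]
finger_gap: 0.0164
grasp_force: 59.7
[0.57237651 0.06391167 0.03474095] [ 1.79978724e+02 -5.89712575e-02  5.72292891e+00] 0.016628953867113338
press 0.67 [156.  84. 512. 339.] top z 0.0178 depth [579.2  -8.6] [242.1 160.6] -84.1 plane [587.3 -67.8] [391.  180.9] 76.7
bearer_1 0.85 [437. 151. 508. 305.] top z 0.0441 depth [586.  -81.7] [100.7  20.6] 5.4 plane [586.6 -69.7] [103.4  44.5] 4.4
bearer_1 0.85 [231. 147. 276. 324.] top z 0.0515 depth [575.6  65.3] [91.5 18.1] 5.8 plane [577.7  65.2] [94.5 18.6] 5.7
```

```bash
python3 -m handwheel '[{"xyz":[0.02,0.05,-0.06],"turn":0,"fingers":-1},{"xyz":[0,0,-0.1],"turn":0,"fingers":-1},{"xyz":[0,0,-0.08],"turn":0,"fingers":-1},{"xyz":[0,0,-0.02],"turn":0,"fingers":-1},{"xyz":[0,0,0],"turn":0,"fingers":-1}]'; python3 -m handwheel '[{"xyz":[0,0,0],"turn":0,"fingers":-0.2},{"xyz":[0,0,0],"turn":0,"fingers":-0.2},{"xyz":[0,0,0],"turn":0,"fingers":-0.2},{"xyz":[0,0,0.3],"turn":0,"fingers":-0.2},{"xyz":[0,0,0.7],"turn":0,"fingers":-0.2},{"xyz":[0,0,1],"turn":0,"fingers":-0.2},{"xyz":[0,0,1],"turn":0,"fingers":-0.2},{"xyz":[0,0,1],"turn":0,"fingers":0.2},{"xyz":[0,0,0],"turn":0,"fingers":0.2}]';python3 - <<'E'
from h import *
p=wrist("w15.png");s=env.get_state();print(s["position"],s["tool_rot"],s["finger_gap"]);scan(p,["press","bearer_1","block","card"])
E
```

```text
time: 24.85
position: [0.5724, 0.0659, 0.0275]
tool_rot: [-180.0, 0.0, 5.8]
force: [0.9, 0.0, 0.5]
finger_gap: 0.0167
grasp_force: 59.9
time: 25.6
position: [0.5753, 0.0646, 0.1323]
tool_rot: [180.0, -0.5, 5.7]
force: [1.0, -0.2, 0.6]
finger_gap: 0.051
grasp_force: 0.0
[0.57424419 0.06523263 0.13032003] [179.98583319  -0.30363386   5.74910795] 0.051115919810646275
press 0.64 [198.  98. 444. 273.] top z 0.0179 depth [579.   -8.2] [241.  160.9] -84.0 plane [569.5 -28.7] [279.4 184.5] -84.2
press 0.3 [112. 318. 159. 371.] top z 0.0707 depth [399.3 171.3] [61.9 24.7] -31.7 plane [404.7 168.6] [107.4  24.1] -32.3
press 0.19 [298. 160. 372. 222.] top z 0.038 depth [580.3  -8.2] [64.4 50.9] -84.3 plane [582.2  -5.7] [67.7 54.8] -83.4
bearer_1 0.92 [389. 135. 429. 244.] top z 0.0444 depth [586.7 -82.4] [99.5 19.7] 5.6 plane [587.3 -73.7] [101.3  36.8] 3.9
bearer_1 0.79 [238. 135. 264. 253.] top z 0.0447 depth [571.9  67.4] [98.8 18. ] 6.1 plane [573.7  67.5] [101.   17.8] 6.1
bearer_1 0.53 [488. 128. 512. 188.] top z 0.006 depth [ 637.9 -248.4] [60.6 53.5] -9.6 plane [ 638.5 -243.1] [60.9 54.2] -9.6
block 0.57 [300. 160. 372. 224.] top z 0.038 depth [580.3  -8. ] [64.  50.9] -84.3 plane [582.5  -5.7] [66.7 53.6] -84.1
card 0.95 [490. 131. 512. 186.] top z 0.006 depth [ 638.7 -245.5] [60.1 47.2] -8.8 plane [ 638.6 -243.4] [59.5 52.7] -10.3
card 0.73 [ 84.  71. 162. 171.] top z 0.0056 depth [622.4 198. ] [78.4 60.9] -30.9 plane [623.2 196.7] [76.5 61.6] -31.2
```

View pics/w15.png

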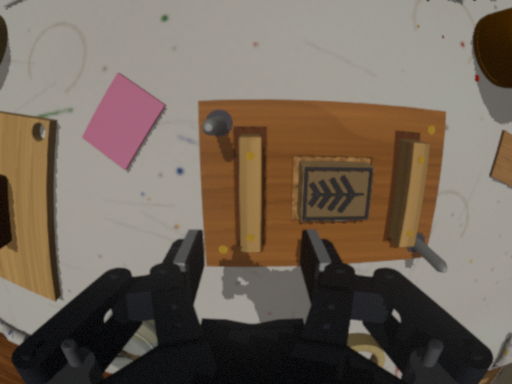

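w15: both bearers lie in their channels ((250,195) and (412,192)) and the block is in the pocket. Next the brown card.

```bash
python3 -m handwheel '[{"xyz":[0.15,-0.82,0],"turn":0.94,"fingers":0.55},{"xyz":[0.15,-0.82,0],"turn":0.94,"fingers":0.55},{"xyz":[0.15,-0.82,0],"turn":0.94,"fingers":0.55},{"xyz":[0.15,-0.82,0],"turn":0.94,"fingers":0.55},{"xyz":[0.15,-0.82,0],"turn":0.94,"fingers":0.55},{"xyz":[0.15,-0.82,0],"turn":0.94,"fingers":0.55},{"xyz":[0.15,-0.82,0],"turn":0.94,"fingers":0.55},{"xyz":[0.15,-0.82,0],"turn":0.94,"fingers":0.55},{"xyz":[0.15,-0.82,0],"turn":0.94,"fingers":0.55},{"xyz":[0.15,-0.82,0],"turn":0.94,"fingers":0.55},{"xyz":[0.15,-0.82,0],"turn":0.94,"fingers":0.55},{"xyz":[0.15,-0.82,0],"turn":0.94,"fingers":0.55},{"xyz":[0.15,-0.82,0],"turn":0.94,"fingers":0.55},{"xyz":[0.15,-0.82,0],"turn":0.94,"fingers":0.55},{"xyz":[0.15,-0.82,0],"turn":0.94,"fingers":0.55},{"xyz":[0.15,-0.82,0],"turn":0.94,"fingers":0.55},{"xyz":[0,0,0],"turn":0,"fingers":0.55},{"xyz":[0,0,0],"turn":0,"fingers":0.55}]';python3 - <<'E'
from h import *
p=wrist("w16.png");s=env.get_state();print(s["position"],s["tool_rot"],s["finger_gap"]);scan(p,["card"])
d=rays(p);z=p["range_z"];X=d*(z/d[...,2])[...,None];T=np.array(p["T_tool_cam"]);X=X@T[:3,:3].T+T[:3,3]
m=(z>0)&(X[...,2]<.02)&(abs(X[...,0])<.03)&(abs(X[...,1])>.02)&(abs(X[...,1])<.06)
for sg in (1,-1):
    P=X[m&(sg*X[...,1]>0)];P=P[np.argsort(-P[:,2])][:60];print(len(P),np.round(np.percentile(P[:,2],[0,50,100]),4),np.round(P[:5],4).tolist())
W=wworld(p);c=W[(W[...,2]>.06)&(W[...,2]<.11)&(abs(W[...,1]+.26)<.1)&(W[...,0]>.66)]
print("tall near card: x",np.round(c.min(0),3) if len(c) else None)
E
```

```text
time: 27.35
position: [0.6313, -0.2639, 0.1265]
tool_rot: [-179.9, -0.0, 80.7]
force: [0.0, 0.3, -0.1]
finger_gap: 0.0665
grasp_force: 0.0
[ 0.63154356 -0.26183662  0.12633202] [-1.79866127e+02 -8.09563222e-02  8.08479237e+01] 0.0662771481630692
card 0.69 [225. 140. 295. 221.] top z 0.0058 depth [ 635.9 -263.5] [79.8 62.8] 80.4 plane [ 636.2 -262. ] [78.  61.6] 79.4
60 [-0.0099 -0.0085 -0.0056] [[0.0014, 0.0321, -0.0056], [0.0075, 0.032, -0.0061], [0.0058, 0.0321, -0.0063], [0.0007, 0.032, -0.0066], [-0.0008, 0.0315, -0.007]]
60 [-0.0101 -0.0085 -0.0057] [[0.0015, -0.0346, -0.0057], [0.0009, -0.0347, -0.0057], [0.0005, -0.0347, -0.0061], [0.0053, -0.0347, -0.0064], [0.0001, -0.0346, -0.0064]]
tall near card: x [ 0.718 -0.36   0.06 ]
```

```bash
python3 -m handwheel '[{"xyz":[0.18,0,-0.5],"turn":0,"fingers":0.55},{"xyz":[0,0,-0.9],"turn":0,"fingers":0.55},{"xyz":[0,0,-0.9],"turn":0,"fingers":0.55},{"xyz":[0,0,-0.8],"turn":0,"fingers":0.55},{"xyz":[0,0,-0.4],"turn":0,"fingers":0.55},{"xyz":[0,0,0],"turn":0,"fingers":0.55},{"xyz":[0,0,0],"turn":0,"fingers":0.55}]';python3 - <<'E'
from h import *
p=wrist("w17.png");
for i in range(3): s=env.get_state();print(s["position"],s["tool_rot"],s["finger_gap"]);scan(p if i==0 else wrist(),["card"])
E
```

```text
time: 28.03
position: [0.6369, -0.2613, 0.0393]
tool_rot: [-179.9, -0.0, 81.0]
force: [-0.7, 0.0, 0.6]
finger_gap: 0.0659
grasp_force: 0.0
[ 0.63750593 -0.26213132  0.04038143] [1.79964794e+02 2.28055091e-02 8.09965125e+01] 0.0662004155364126
card 0.79 [206. 163. 306. 272.] top z 0.0058 depth [ 636.6 -261.6] [77.1 60.4] 80.8 plane [ 636.7 -260.9] [76.7 59.9] 80.8
[ 0.63781867 -0.26255775  0.04103097] [1.79899037e+02 4.24409120e-02 8.09829423e+01] 0.06614619945389716
card 0.64 [206. 159. 304. 270.] top z 0.0058 depth [ 636.5 -261.4] [76.7 60.2] 80.6 plane [ 636.7 -260.6] [76.7 59.9] 80.3
[ 0.63789669 -0.26279921  0.04146003] [1.79862433e+02 4.37491444e-02 8.09706490e+01] 0.06588024265866613
card 0.96 [205. 156. 300. 267.] top z 0.0058 depth [ 636.7 -262.9] [80.1 60.9] 80.3 plane [ 636.8 -260.8] [77.2 60. ] 80.3
```

```bash
python3 -m handwheel '[{"xyz":[0,0.02,-0.4],"turn":0,"fingers":0.55},{"xyz":[0,0,-0.5],"turn":0,"fingers":0.55},{"xyz":[0,0,-0.4],"turn":0,"fingers":0.55},{"xyz":[0,0,-0.3],"turn":0,"fingers":0.55},{"xyz":[0,0,-0.1],"turn":0,"fingers":0.55},{"xyz":[0,0,0],"turn":0,"fingers":0.55},{"xyz":[0,0,0],"turn":0,"fingers":0.55}]';python3 - <<'E'
from h import *
p=wrist("w18.png");s=env.get_state();print(s["position"],s["force"],s["finger_gap"]);W=wworld(p)
d=rays(p);z=p["range_z"];X=d*(z/d[...,2])[...,None];T=np.array(p["T_tool_cam"]);X=X@T[:3,:3].T+T[:3,3]
m=(z>0)&(abs(X[...,0])<.02)&(abs(X[...,1])>.03)&(abs(X[...,1])<.05)
print("card",np.nanmedian(W[200:240,230:270,2]))
for sg in(1,-1):
    Q=W[m&(sg*X[...,1]>0)];print(np.round(np.percentile(Q[:,2],[1,5,20,50,80]),4))
E
```

```text
time: 28.92
position: [0.6368, -0.262, -0.0028]
tool_rot: [-180.0, 0.0, 81.0]
force: [-0.0, -0.3, -0.9]
finger_gap: 0.0661
grasp_force: 0.0
[ 0.63708106 -0.26214474 -0.0023573 ] [0.0590473  0.1620488  0.19191958] 0.06617284535328184
card 0.005497763371246772
[-0.0015 -0.0009  0.0065  0.0417  0.0616]
[-0.0015 -0.0009  0.0007  0.0408  0.0713]
```

View pics/w18.png

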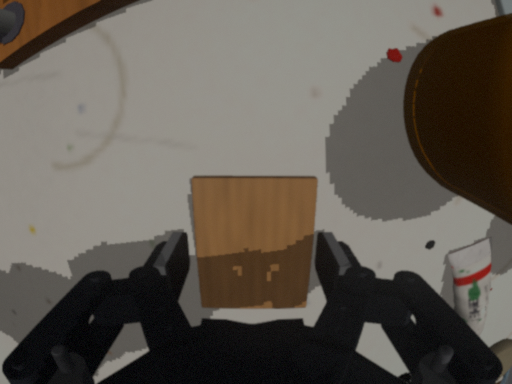

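w18: the card at (253,242) sits between the fingertips, with no contact yet. Closing.

```bash
python3 -m handwheel '[{"xyz":[0,0,-0.04],"turn":0,"fingers":0.55},{"xyz":[0,0,0],"turn":0,"fingers":-1},{"xyz":[0,0,0],"turn":0,"fingers":-1},{"xyz":[0,0,0],"turn":0,"fingers":-1},{"xyz":[0,0,0],"turn":0,"fingers":-1},{"xyz":[0,0,0],"turn":0,"fingers":-1}]'; python3 -m handwheel '[{"xyz":[0,0,0.2],"turn":0,"fingers":-1},{"xyz":[0,0,0.5],"turn":0,"fingers":-1},{"xyz":[0,0,1],"turn":0,"fingers":-1},{"xyz":[0,0,1],"turn":0,"fingers":-1},{"xyz":[0,0,0],"turn":0,"fingers":-1},{"xyz":[0,0,0],"turn":0,"fingers":-1}]';python3 - <<'E'
from h import *
p=wrist("w19.png");s=env.get_state();print(s["position"],s["tool_rot"],s["finger_gap"]);scan(p,["card"])
E
```

```text
time: 29.47
position: [0.6376, -0.2624, -0.0023]
tool_rot: [179.9, 0.0, 81.0]
force: [-0.6, 0.1, 6.4]
finger_gap: 0.0575
grasp_force: 64.2
time: 29.97
position: [0.6381, -0.2624, 0.0664]
tool_rot: [179.8, 0.1, 81.0]
force: [-0.7, -0.1, 0.4]
finger_gap: 0.0572
grasp_force: 63.9
[ 0.63722304 -0.26156467  0.06494178] [ 1.79939340e+02 -9.45286823e-03  8.09817239e+01] 0.05702053819352705
card 0.91 [190. 176. 318. 308.] top z 0.0744 depth [ 636.8 -261.4] [76.8 59.9] 81.3 plane [ 637.  -260.7] [77.4 59.4] 81.4
```

```bash
python3 -m handwheel '[{"xyz":[0,0,0.8],"turn":0,"fingers":-1},{"xyz":[0,0,0.8],"turn":0,"fingers":-1},{"xyz":[-0.19,0.845,0.8],"turn":0.245,"fingers":-1},{"xyz":[-0.19,0.845,0],"turn":0.245,"fingers":-1},{"xyz":[-0.19,0.845,0],"turn":0.245,"fingers":-1},{"xyz":[-0.19,0.845,0],"turn":0.245,"fingers":-1},{"xyz":[-0.19,0.845,0],"turn":0.245,"fingers":-1},{"xyz":[-0.19,0.845,0],"turn":0.245,"fingers":-1},{"xyz":[-0.19,0.845,0],"turn":0.245,"fingers":-1},{"xyz":[-0.19,0.845,0],"turn":0.245,"fingers":-1},{"xyz":[-0.19,0.845,0],"turn":0.245,"fingers":-1},{"xyz":[-0.19,0.845,0],"turn":0.245,"fingers":-1},{"xyz":[-0.19,0.845,0],"turn":0.245,"fingers":-1},{"xyz":[-0.19,0.845,0],"turn":0.245,"fingers":-1},{"xyz":[0,0,0],"turn":0,"fingers":-1},{"xyz":[0,0,-0.8],"turn":0,"fingers":-1},{"xyz":[0,0,-0.8],"turn":0,"fingers":-1},{"xyz":[0,0,0],"turn":0,"fingers":-1},{"xyz":[0,0,0],"turn":0,"fingers":-1}]';python3 - <<'E'
from h import *
for i in range(2):
    p=wrist("w20.png");s=env.get_state();print(s["position"],s["tool_rot"],s["finger_gap"]);scan(p,["press","card"])
E
```

```text
time: 31.65
position: [0.5786, -0.0087, 0.0828]
tool_rot: [-179.8, -0.0, 95.6]
force: [0.3, 0.0, -0.6]
finger_gap: 0.0575
grasp_force: 64.0
[ 0.57953153 -0.00897707  0.08372894] [-1.79914411e+02  1.99827420e-02  9.56170399e+01] 0.05753539456677521
press 0.66 [142.  33. 376. 326.] top z 0.0178 depth [579.1  -7.6] [240.  161.3] -84.0 plane [576.6  30.1] [170.3 169. ] -86.4
card 0.6 [190. 177. 315. 308.] top z 0.0909 depth [577.3  -8. ] [76.8 60.3] -84.4 plane [577.1  -7.3] [76.5 60. ] -84.4
card 0.5 [349.   0. 358.   4.] top z 0.0049 depth [638.1 155.1] [8.1 4.5] 9.8 plane [637.8 154.4] [9.3 4.3] 13.8
card 0.33 [32.  0. 82.  6.] top z 0.026 depth [402.7 143. ] [25.1  3.1] 1.4 plane [406.4 141.3] [56.2  7.3] -9.6
[ 0.58060482 -0.00884601  0.08487274] [1.79919139e+02 2.44989245e-02 9.56305487e+01] 0.05746448098955258
press 0.74 [138.  36. 373. 324.] top z 0.0178 depth [579.1  -7.9] [240.6 160.9] -84.0 plane [578.1  29.1] [169.6 168.1] -85.0
card 0.68 [191. 176. 316. 309.] top z 0.0928 depth [579.1  -8. ] [76.7 60.5] -84.4 plane [578.8  -7.2] [76.8 60. ] -84.0
card 0.57 [343.   0. 356.   5.] top z 0.0054 depth [638.5 155.4] [10.1  4.4] 6.6 plane [638.3 154.4] [10.8  4.3] 13.7
```

```bash
python3 -m handwheel '[{"xyz":[0.05,0,-0.4],"turn":0.04,"fingers":-1},{"xyz":[0,0,-0.4],"turn":0,"fingers":-1},{"xyz":[0,0,-0.4],"turn":0,"fingers":-1},{"xyz":[0,0,-0.3],"turn":0,"fingers":-1},{"xyz":[0,0,-0.2],"turn":0,"fingers":-1},{"xyz":[0,0,0],"turn":0,"fingers":-1},{"xyz":[0,0,0],"turn":0,"fingers":-1}]';python3 - <<'E'
from h import *
for i in range(2):
    p=wrist("w21.png");s=env.get_state();print(s["position"],s["tool_rot"],s["force"]);scan(p,["card"])
E
```

```text
time: 32.53
position: [0.5808, -0.0085, 0.041]
tool_rot: [-179.9, -0.0, 95.9]
force: [0.0, -0.5, 0.2]
finger_gap: 0.0575
grasp_force: 64.0
[ 0.58116763 -0.00852309  0.04139665] [-1.79985949e+02  6.77441677e-03  9.58524526e+01] [-0.04270867  0.13714792  0.27787298]
card 0.73 [189. 175. 314. 306.] top z 0.049 depth [579.4  -7.7] [76.7 60.1] -84.3 plane [579.3  -7. ] [76.4 59.7] -84.2
[ 0.58152186 -0.00847118  0.04185782] [1.79960573e+02 1.51042484e-02 9.58639873e+01] [0.20598387 0.25076768 0.30323922]
card 0.86 [193. 175. 315. 309.] top z 0.0497 depth [580.   -7.8] [77.1 60.2] -83.9 plane [580.2  -7.1] [76.7 60.1] -84.2
```

```bash
python3 -m handwheel '[{"xyz":[0,0,-0.1],"turn":0,"fingers":-1},{"xyz":[0,0,-0.06],"turn":0,"fingers":-1},{"xyz":[0,0,0],"turn":0,"fingers":-1},{"xyz":[0,0,0],"turn":0,"fingers":-1}]'; python3 -m handwheel '[{"xyz":[0,0,0],"turn":0,"fingers":0.6},{"xyz":[0,0,0],"turn":0,"fingers":0.6},{"xyz":[0,0,0],"turn":0,"fingers":0.6},{"xyz":[0,0,0.1],"turn":0,"fingers":0.6},{"xyz":[0,0,0.4],"turn":0,"fingers":0.6},{"xyz":[0,0,1],"turn":0,"fingers":0.6},{"xyz":[0,0,1],"turn":0,"fingers":0.6},{"xyz":[0,0,1],"turn":0,"fingers":0.6},{"xyz":[0,0,1],"turn":0,"fingers":0.6},{"xyz":[0,0,0],"turn":0,"fingers":0.2}]';python3 - <<'E'
from h import *
p=wrist("w22.png");s=env.get_state();print(s["position"],s["tool_rot"],s["finger_gap"]);scan(p,["press","card","bearer_1"])
E
```

```text
time: 33.07
position: [0.5812, -0.0083, 0.0375]
tool_rot: [-180.0, -0.0, 95.9]
force: [-0.1, -0.1, 0.9]
finger_gap: 0.0573
grasp_force: 64.0
time: 33.9
position: [0.5844, -0.0091, 0.1553]
tool_rot: [179.5, 0.0, 95.8]
force: [1.0, -0.9, 0.7]
finger_gap: 0.0578
grasp_force: 0.0
[ 0.58325472 -0.00862905  0.15329464] [1.79641578e+02 2.23024254e-02 9.58636237e+01] 0.051595555090006684
press 0.56 [158.  53. 328. 300.] top z 0.0178 depth [579.3  -8.6] [241.  161.1] -84.0 plane [580.4 -19.6] [263.7 162. ] -83.8
card 0.75 [214. 139. 285. 225.] top z 0.0448 depth [579.9  -7.7] [77.  59.6] -84.3 plane [579.9  -6.9] [77.3 59.6] -84.2
card 0.56 [290.   0. 344.  26.] top z 0.0056 depth [632.6 166.5] [57.3 28.3] 11.1 plane [632.7 165.9] [57.9 28.1] 11.4
card 0.43 [161.  52. 328. 285.] top z 0.0178 depth [579.3  -8.4] [240.4 161.2] -84.1 plane [579.4  -8.2] [239.7 161.7] -84.1
bearer_1 0.79 [199. 238. 298. 268.] top z 0.0445 depth [587.1 -82.3] [97.8 19.9] 6.0 plane [586.2 -75.6] [97.3 31.6] 5.6
bearer_1 0.68 [189.  89. 306. 112.] top z 0.0447 depth [571.6  66.3] [99.2 18.5] 5.2 plane [571.5  66.4] [98.5 18.9] 5.5
```

View pics/w22.png

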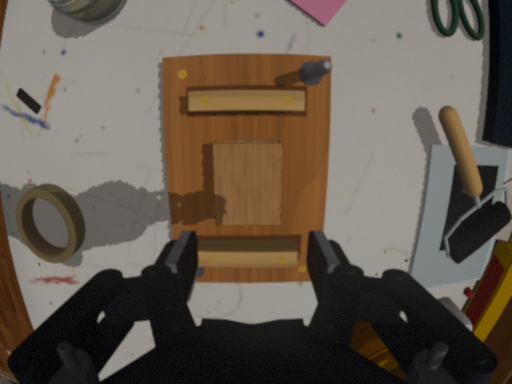

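w22: the card at (247,183) sits squarely on the block, between the bearers. Now the platen.

```bash
python3 -m handwheel '[{"xyz":[-0.157,0.885,0],"turn":0.91,"fingers":0.2},{"xyz":[-0.157,0.885,0],"turn":0.91,"fingers":0.2},{"xyz":[-0.157,0.885,0],"turn":0.91,"fingers":0.2},{"xyz":[-0.157,0.885,0],"turn":0.91,"fingers":0.2},{"xyz":[-0.157,0.885,0],"turn":0.91,"fingers":0.2},{"xyz":[-0.157,0.885,0],"turn":0.91,"fingers":0.2},{"xyz":[-0.157,0.885,0],"turn":0.91,"fingers":0.2},{"xyz":[-0.157,0.885,0],"turn":0.91,"fingers":0.2},{"xyz":[-0.157,0.885,0],"turn":0.91,"fingers":0.2},{"xyz":[-0.157,0.885,0],"turn":0.91,"fingers":0.2},{"xyz":[-0.157,0.885,0],"turn":0.91,"fingers":0.2},{"xyz":[-0.157,0.885,0],"turn":0.91,"fingers":0.2},{"xyz":[-0.157,0.885,0],"turn":0.91,"fingers":0.2},{"xyz":[-0.157,0.885,0],"turn":0.91,"fingers":0.2},{"xyz":[-0.157,0.885,0],"turn":0.91,"fingers":0.2},{"xyz":[-0.157,0.885,0],"turn":0.91,"fingers":0.2},{"xyz":[-0.157,0.885,0],"turn":0.91,"fingers":0.2},{"xyz":[0,0,0],"turn":0,"fingers":0.2},{"xyz":[0,0,0],"turn":0,"fingers":0.2}]';python3 - <<'E'
from h import *
p=wrist("w23.png");s=env.get_state();print(s["position"],s["tool_rot"],s["finger_gap"]);scan(p,["platen"])
W=wworld(p);m=(W[...,2]>.04)&(W[...,2]<.056)&(abs(W[...,0]-.516)<.07)&(abs(W[...,1]-.367)<.04);Q=W[m];print("handle",rect(Q[:,:2]),np.percentile(Q[:,2],[50,95]))
E
```

```text
time: 35.68
position: [0.5134, 0.3706, 0.1499]
tool_rot: [179.9, -0.0, 173.5]
force: [0.1, -0.7, -0.4]
finger_gap: 0.0513
grasp_force: 0.0
[0.51408739 0.36840985 0.14989456] [-1.79972233e+02 -7.70357119e-04  1.73340858e+02] 0.05156136827029572
platen 0.63 [170.  62. 332. 285.] top z 0.0149 depth [516.9 367.4] [233.3 150.9] -6.9 plane [516.5 367.5] [231.9 150.3] -6.9
handle (array([516. , 367.4]), array([89. , 24.1]), -6.9) [0.04781933 0.04934023]
```

View pics/w23.png

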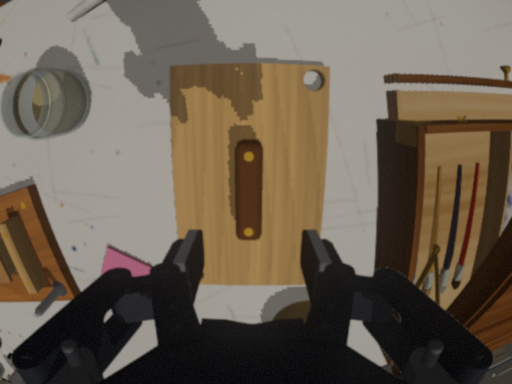

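w23: the platen handle is at (248,190) and the near hole at (313,79). No correction is needed beyond 2 mm.

```bash
python3 -m handwheel '[{"xyz":[0.09,-0.05,-0.5],"turn":0,"fingers":0.2},{"xyz":[0,0,-0.9],"turn":0,"fingers":0.2},{"xyz":[0,0,-0.9],"turn":0,"fingers":0.2},{"xyz":[0,0,-0.9],"turn":0,"fingers":0.2},{"xyz":[0,0,-0.9],"turn":0,"fingers":0.2},{"xyz":[0,0,-0.6],"turn":0,"fingers":0.2},{"xyz":[0,0,-0.4],"turn":0,"fingers":0.2},{"xyz":[0,0,0],"turn":0,"fingers":0.2},{"xyz":[0,0,0],"turn":0,"fingers":0.2}]';python3 -m handwheel '[{"xyz":[0,0,0],"turn":0,"fingers":-1},{"xyz":[0,0,0],"turn":0,"fingers":-1},{"xyz":[0,0,0],"turn":0,"fingers":-1},{"xyz":[0,0,0],"turn":0,"fingers":-1},{"xyz":[0,0,0],"turn":0,"fingers":-1},{"xyz":[0,0,0],"turn":0,"fingers":-1},{"xyz":[0,0,0],"turn":0,"fingers":-1}]'
```

```text
time: 36.53
position: [0.5169, 0.3654, 0.022]
tool_rot: [-179.9, -0.0, 173.1]
force: [-0.4, -0.0, -0.2]
finger_gap: 0.051
grasp_force: 0.0
time: 37.12
position: [0.5177, 0.3671, 0.0239]
tool_rot: [179.9, 0.1, 173.2]
force: [-0.5, -0.9, 5.9]
finger_gap: 0.0231
grasp_force: 61.3
```

```bash
python3 -m handwheel '[{"xyz":[0,0,0.3],"turn":0,"fingers":-1},{"xyz":[0,0,0.6],"turn":0,"fingers":-1},{"xyz":[0,0,0.9],"turn":0,"fingers":-1},{"xyz":[0,0,0.9],"turn":0,"fingers":-1},{"xyz":[0,0,0.9],"turn":0,"fingers":-1},{"xyz":[0,0,0.9],"turn":0,"fingers":-1},{"xyz":[0,0,0.9],"turn":0,"fingers":-1},{"xyz":[0,0,0.6],"turn":0,"fingers":-1},{"xyz":[0,0,0],"turn":0,"fingers":-1},{"xyz":[0,0,0],"turn":0,"fingers":-1}]';python3 - <<'E'
from h import *
p=wrist("w24.png");s=env.get_state();print(s["position"],s["tool_rot"],s["finger_gap"],s["force"]);scan(p,["platen"])
r=imaging.trace("platen",p)[0];W=wworld(p);P=W[r["region"]];zt=np.nanmedian(P[:,2]);P=P[abs(P[:,2]-zt)<.008]
A=np.c_[P[:,:2]-P[:,:2].mean(0),np.ones(len(P))];print("plane slope deg",np.degrees(np.linalg.lstsq(A,P[:,2],rcond=None)[0][:2]),zt)
E
```

```text
time: 37.95
position: [0.5163, 0.3665, 0.1728]
tool_rot: [180.0, 0.0, 173.2]
force: [-0.9, -0.2, -3.7]
finger_gap: 0.0233
grasp_force: 60.2
[0.5155441  0.36607403 0.17167082] [-1.79927134e+02 -9.37663091e-02  1.73236628e+02] 0.02298811237626928 [ 0.62573009 -0.22451673 -4.50645499]
platen 0.96 [113.  19. 393. 350.] top z 0.1638 depth [504.6 368.2] [210.8 151.2] -6.9 plane [489.7 369.9] [180.7 151.1] -6.9
plane slope deg [-0.10614817 -0.14811683] 0.16338155578611577
```

```bash
python3 -m handwheel '[{"xyz":[0.1,-0.4,0],"turn":0,"fingers":-1},{"xyz":[0.1,-0.8,0],"turn":0,"fingers":-1},{"xyz":[0.1,-0.9,0],"turn":-0.3,"fingers":-1},{"xyz":[0.14,-0.9,0],"turn":-0.96,"fingers":-1},{"xyz":[0.14,-0.9,0],"turn":-0.96,"fingers":-1},{"xyz":[0.14,-0.9,0],"turn":-0.96,"fingers":-1},{"xyz":[0.14,-0.9,0],"turn":-0.96,"fingers":-1},{"xyz":[0.14,-0.9,0],"turn":-0.96,"fingers":-1},{"xyz":[0.14,-0.9,0],"turn":-0.96,"fingers":-1},{"xyz":[0.14,-0.9,0],"turn":-0.96,"fingers":-1},{"xyz":[0.14,-0.9,0],"turn":-0.96,"fingers":-1},{"xyz":[0.14,-0.9,0],"turn":-0.96,"fingers":-1},{"xyz":[0.14,-0.9,0],"turn":-0.96,"fingers":-1},{"xyz":[0.14,-0.9,0],"turn":-0.96,"fingers":-1},{"xyz":[0.14,-0.7,0],"turn":-0.96,"fingers":-1},{"xyz":[0.14,-0.7,0],"turn":-0.96,"fingers":-1},{"xyz":[0.14,-0.6,0],"turn":-0.86,"fingers":-1},{"xyz":[0.14,-0.5,0],"turn":-0.86,"fingers":-1},{"xyz":[0.14,-0.48,0],"turn":-0.86,"fingers":-1}]';python3 -m handwheel '[{"xyz":[0,0,0],"turn":0,"fingers":-1},{"xyz":[0,0,0],"turn":0,"fingers":-1}]';python3 - <<'E'
from h import *
p=wrist("w25.png");s=env.get_state();print(s["position"],s["tool_rot"],s["finger_gap"],s["force"]);scan(p,["platen"])
np.savez("w25.npz",pix=p["pixels"],z=p["range_z"],T=p["T"])
E
```

```text
time: 39.68
position: [0.5794, -0.0099, 0.1717]
tool_rot: [-179.9, 0.0, 96.1]
force: [0.2, -0.1, -3.0]
finger_gap: 0.023
grasp_force: 60.0
time: 39.85
position: [0.5795, -0.0091, 0.1719]
tool_rot: [-179.9, 0.0, 96.4]
force: [0.2, 1.1, -3.5]
finger_gap: 0.0228
grasp_force: 60.0
[ 0.57938243 -0.00775268  0.17183332] [-1.79889544e+02 -3.16223770e-02  9.64926352e+01] 0.022968359684477732 [ 0.7198676   0.5737474  -3.77656762]
platen 0.7 [115.  20. 394. 347.] top z 0.163 depth [576.8   2.7] [210.2 151.5] -83.9 plane [575.3  17.2] [180.9 151.1] -83.6
```

View pics/w25.png

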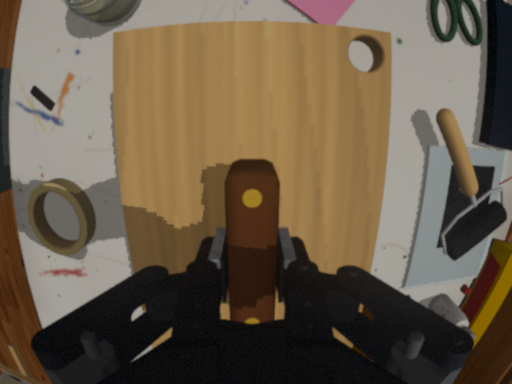

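w25: the platen is above the press, with its hole at (366,54). I lower it to just above the post tips and check there.

```bash
python3 -m handwheel '[{"xyz":[0.05,0,-0.4],"turn":0,"fingers":-1},{"xyz":[0,0,-0.6],"turn":0,"fingers":-1},{"xyz":[0,0,-0.6],"turn":0,"fingers":-1},{"xyz":[0,0,-0.4],"turn":0,"fingers":-1},{"xyz":[0,0,-0.1],"turn":0,"fingers":-1},{"xyz":[0,0,0],"turn":0,"fingers":-1},{"xyz":[0,0,0],"turn":0,"fingers":-1}]';python3 - <<'E'
from h import *
p=wrist("w26.png");s=env.get_state();print(s["position"],s["tool_rot"],s["force"]);scan(p,["platen"])
np.savez("w26.npz",pix=p["pixels"],z=p["range_z"],T=p["T"])
W=wworld(p);u,v=366,54
sub=W[15:95,325:410];print("z hist",np.round(np.nanpercentile(sub[...,2],[2,5,10,20,50]),3))
# hole: inside = below platen top
m=(W[...,2]<.098)|np.isnan(W[...,2]);k=np.zeros(m.shape,np.uint8);k[15:95,320:386]=m[15:95,320:386]
n,l,st,c=cv2.connectedComponentsWithStats(k);print(st.tolist(),c.tolist())
post=W[(W[...,2]>.07)&(W[...,2]<.084)&(abs(W[...,0]-.628)<.02)&(abs(W[...,1]-.1)<.02)];print("post pts",len(post),post.mean(0) if len(post) else 0)
cv2.imwrite("pics/w26c.png",cv2.resize(p["pixels"][0:120,300:420,::-1],(480,480),interpolation=cv2.INTER_NEAREST))
E
```

```text
time: 40.53
position: [0.5817, -0.0079, 0.1201]
tool_rot: [180.0, 0.0, 96.4]
force: [0.1, -0.3, -3.5]
finger_gap: 0.0227
grasp_force: 59.9
[ 0.58201671 -0.00797731  0.12050009] [1.79938314e+02 1.38127682e-02 9.64276045e+01] [ 1.17290955  0.33978845 -3.17709109]
platen 0.64 [113.  20. 393. 350.] top z 0.1112 depth [579.3   3.2] [211.3 151.2] -83.6 plane [577.5  18.3] [180.7 150.3] -83.5
z hist [-0.002 -0.002 -0.001 -0.001  0.109]
[[0, 0, 512, 384, 195149], [320, 15, 66, 17, 813], [343, 32, 1, 1, 1], [354, 33, 1, 1, 1], [352, 37, 1, 1, 1], [326, 38, 1, 1, 1], [348, 40, 27, 32, 628], [381, 43, 1, 1, 1], [340, 50, 1, 1, 1], [341, 61, 1, 1, 1], [382, 61, 1, 1, 1], [350, 66, 1, 1, 1], [338, 71, 1, 1, 1], [335, 75, 1, 1, 1], [373, 75, 1, 1, 1], [383, 76, 1, 1, 1], [329, 83, 1, 1, 1], [331, 83, 1, 1, 1], [328, 85, 1, 1, 1], [354, 88, 1, 1, 1], [376, 89, 1, 1, 1]] [[254.73262993917467, 192.66082326837443], [356.1131611316113, 20.88560885608856], [343.0, 32.0], [354.0, 33.0], [352.0, 37.0], [326.0, 38.0], [360.97133757961785, 55.31687898089172], [381.0, 43.0], [340.0, 50.0], [341.0, 61.0], [382.0, 61.0], [350.0, 66.0], [338.0, 71.0], [335.0, 75.0], [373.0, 75.0], [383.0, 76.0], [329.0, 83.0], [331.0, 83.0], [328.0, 85.0], [354.0, 88.0], [376.0, 89.0]]
post pts 5 [0.63174955 0.10237383 0.07407696]
```

View pics/w26c.png

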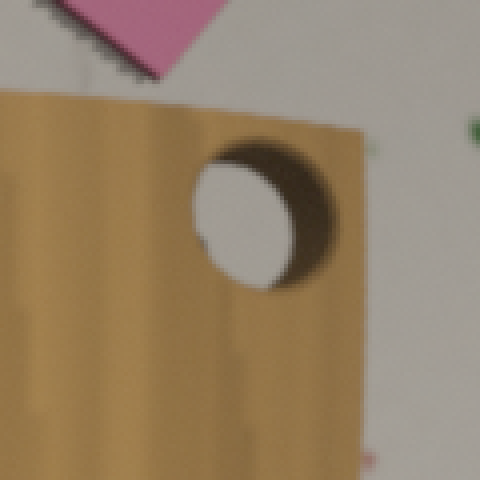

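That is my last picture; from here I use numbers only. The crop shows the hole's top rim centred near pixel (366,54). I check it against the post position from earlier depth data.

```bash
python3 - <<'E'
from h import *
p=wrist()
for f in ("w1","w2","w5","w6","w10"):
    d=np.load(f+".npz") if __import__("os").path.exists(f+".npz") else None
    if d is None: continue
    q=dict(p);q["pixels"]=d["pix"];q["T"]=d["T"];q["range_z"]=d["z"];W=wworld(q)
    for c in ((.6284,.0995),(.530,-.116)):
        m=(abs(W[...,0]-c[0])<.02)&(abs(W[...,1]-c[1])<.02)&(W[...,2]>.03)&(W[...,2]<.085);P=W[m]
        if len(P)>5:print(f,c,len(P),"mid",np.round((np.percentile(P[:,:2],3,axis=0)+np.percentile(P[:,:2],97,axis=0))/2*1000,1),"z",P[:,2].min().round(3),P[:,2].max().round(3))
d=np.load("w26.npz");q=dict(p);q["T"]=d["T"];q["pixels"]=d["pix"]
hsv=cv2.cvtColor(d["pix"],cv2.COLOR_RGB2HSV);g=d["pix"].astype(int)
wood=(hsv[...,1]>90)&(hsv[...,2]>100);k=np.zeros(wood.shape,np.uint8);k[30:80,342:388]=~wood[30:80,342:388]
n,l,st,c=cv2.connectedComponentsWithStats(k);i=l[54,361];cn,_=cv2.findContours((l==i).astype(np.uint8),0,1);e=cv2.fitEllipse(cn[0]);print("ellipse",e,st[i])
print("hole",np.round(back(q,[e[0]],.1115)*1000,1))
r=imaging.trace("platen",p)[0];print("now:");scan(p,["platen"])
E
```

```text
w1 (0.6284, 0.0995) 124 mid [625.2 100.8] z 0.03 0.078
w2 (0.6284, 0.0995) 165 mid [626.   98.8] z 0.03 0.082
w2 (0.53, -0.116) 146 mid [ 529.1 -113.6] z 0.03 0.081
w5 (0.6284, 0.0995) 225 mid [627.2  96.4] z 0.03 0.07
w6 (0.6284, 0.0995) 1442 mid [626.7  98.3] z 0.03 0.081
ellipse ((365.4418640136719, 53.41248321533203), (34.10463333129883, 37.25510025024414), 143.0634765625) [ 348   35   36   38 1047]
hole [[628.  100.2 111.5]]
now:
platen 0.84 [114.  21. 393. 350.] top z 0.1118 depth [579.8   3. ] [211.8 151.7] -83.4 plane [578.1  18.1] [180.7 150.3] -83.6
```

```bash
python3 -m handwheel '[{"xyz":[-0.03,-0.03,0],"turn":-0.1,"fingers":-1},{"xyz":[0,0,-0.3],"turn":0,"fingers":-1},{"xyz":[0,0,-0.2],"turn":0,"fingers":-1},{"xyz":[0,0,-0.2],"turn":0,"fingers":-1},{"xyz":[0,0,-0.2],"turn":0,"fingers":-1},{"xyz":[0,0,0],"turn":0,"fingers":-1},{"xyz":[0,0,0],"turn":0,"fingers":-1}]';python3 -m handwheel '[{"xyz":[0,0,-0.15],"turn":0,"fingers":-1},{"xyz":[0,0,-0.15],"turn":0,"fingers":-1},{"xyz":[0,0,0],"turn":0,"fingers":-1}]';python3 - <<'E'
from h import *
p=wrist("w27.png");s=env.get_state();print(s["position"],s["tool_rot"],s["force"],s["torque"]);scan(p,["platen"])
W=wworld(p);P=W[(abs(W[...,0]-.628)<.02)&(abs(W[...,1]-.1)<.02)];print(np.round(np.nanpercentile(P[:,2],[2,10,50,95,99]),3))
E
```

```text
time: 41.37
position: [0.5803, -0.0087, 0.0969]
tool_rot: [-179.9, -0.0, 95.9]
force: [0.4, 0.5, -3.2]
finger_gap: 0.023
grasp_force: 60.0
time: 41.62
position: [0.5803, -0.0086, 0.0894]
tool_rot: [-179.9, -0.0, 95.9]
force: [0.3, -0.5, -4.0]
finger_gap: 0.0232
grasp_force: 60.0
[ 0.58041084 -0.00862919  0.08967057] [-1.79953992e+02 -9.17064747e-03  9.59175118e+01] [-2.94596670e-03 -9.23872618e-02 -3.29917077e+00] [-0.00882461 -0.00345691 -0.05037286]
platen 0.67 [114.  20. 393. 348.] top z 0.0805 depth [578.    2.8] [210.8 151.1] -84.0 plane [576.1  17.9] [179.5 149.8] -84.4
[0.066 0.073 0.08  0.081 0.081]
```

Posts are in the holes with no contact. Lowering the rest of the way.

```bash
python3 -m handwheel '[{"xyz":[0,0,-0.15],"turn":0,"fingers":-1},{"xyz":[0,0,-0.15],"turn":0,"fingers":-1},{"xyz":[0,0,-0.15],"turn":0,"fingers":-1},{"xyz":[0,0,-0.15],"turn":0,"fingers":-1},{"xyz":[0,0,-0.1],"turn":0,"fingers":-1},{"xyz":[0,0,-0.05],"turn":0,"fingers":-1},{"xyz":[0,0,0],"turn":0,"fingers":-1}]';python3 -m handwheel '[{"xyz":[0,0,-0.04],"turn":0,"fingers":-1},{"xyz":[0,0,0],"turn":0,"fingers":-1},{"xyz":[0,0,0],"turn":0,"fingers":-1}]';python3 - <<'E'
from h import *
p=wrist("w28.png");s=env.get_state();print(s["position"],s["tool_rot"],s["force"],s["torque"]);scan(p,["platen"])
E
```

```text
time: 42.3
position: [0.5805, -0.0087, 0.0709]
tool_rot: [-180.0, -0.0, 95.9]
force: [-0.1, 0.2, -2.1]
finger_gap: 0.023
grasp_force: 60.0
time: 42.55
position: [0.5808, -0.0087, 0.0704]
tool_rot: [180.0, 0.0, 95.9]
force: [0.1, 0.9, -3.8]
finger_gap: 0.023
grasp_force: 60.0
[ 0.58081784 -0.00869848  0.0704359 ] [1.79986308e+02 2.09325626e-03 9.59181297e+01] [-0.10143747 -0.1108443  -3.84393043] [-0.02962328  0.00280396 -0.03595521]
platen 0.79 [114.  20. 392. 349.] top z 0.0615 depth [578.4   2.6] [210.9 151.4] -84.2 plane [576.8  17.9] [179.6 149.9] -84.2
```

```bash
python3 -m handwheel '[{"xyz":[0,0,-0.05],"turn":0,"fingers":-1},{"xyz":[0,0,-0.02],"turn":0,"fingers":-1},{"xyz":[0,0,0],"turn":0,"fingers":-1},{"xyz":[0,0,0],"turn":0,"fingers":-1}]'
```

```text
time: 42.98
position: [0.5809, -0.0087, 0.0689]
tool_rot: [180.0, -0.0, 95.9]
force: [-0.8, 0.8, 1.3]
finger_gap: 0.0231
grasp_force: 60.5
```

```bash
python3 -m handwheel '[{"xyz":[0,0,0],"turn":0,"fingers":0.2},{"xyz":[0,0,0],"turn":0,"fingers":0.2},{"xyz":[0,0,0],"turn":0,"fingers":0.2},{"xyz":[0,0,0.2],"turn":0,"fingers":0.2},{"xyz":[0,0,0.5],"turn":0,"fingers":0.2},{"xyz":[0,0,1],"turn":0,"fingers":0.2},{"xyz":[0,0,1],"turn":0,"fingers":0.2},{"xyz":[0,0,1],"turn":0,"fingers":0.2},{"xyz":[0,0,1],"turn":0,"fingers":0.2},{"xyz":[0,0,1],"turn":0,"fingers":0.2},{"xyz":[0,0,0],"turn":0,"fingers":0.2},{"xyz":[0,0,0],"turn":0,"fingers":0.2}]';python3 - <<'E'
from h import *
p=wrist("w29.png");s=env.get_state();print(s["position"],s["force"]);scan(p,["platen","water_jar"])
W=wworld(p);r=imaging.trace("platen",p)[0];P=W[r["region"]];zt=np.nanmedian(P[:,2]);P=P[abs(P[:,2]-zt)<.004]
A=np.c_[P[:,:2]-P[:,:2].mean(0),np.ones(len(P))];print("slope deg",np.degrees(np.linalg.lstsq(A,P[:,2],rcond=None)[0][:2]),"top z",zt)
t=imaging.capture("top");Wt=world(t)
for r in imaging.trace("water_jar",t)[:1]:
    P=Wt[r["region"]];P=P[P[:,2]>.003];print("jar top cam",rect(P[:,:2]))
E
```

```text
time: 43.98
position: [0.5818, -0.0088, 0.2134]
tool_rot: [179.8, -0.0, 95.9]
force: [-0.8, -0.2, -0.3]
finger_gap: 0.0509
grasp_force: 0.0
[ 0.58075289 -0.00849424  0.21192866] [-0.28941403 -0.52797295 -0.03395753]
platen 0.9 [175.  60. 326. 275.] top z 0.0599 depth [579.5  -9. ] [233.6 150.5] -84.1 plane [579.8  -8.6] [232.4 150.6] -84.1
water_jar 0.76 [ 75.   0. 149.  33.] top z 0.0607 depth [401.6 157.9] [68.5 32.4] -5.6 plane [408.6 152.2] [101.6  40.9] -5.6
slope deg [-0.03510098 -0.07678764] top z 0.05949395794220391
```

The platen is level, centred on the press with its top at 60 mm (underside at 45 mm), and the gripper is clear. Handing in.

```bash
python3 -c "
from plant import env
print(env.finish_job())"
```

```text
the job is handed in; nothing more can be done
None
```

The press is loaded in the order asked: block, both bearers and card in place, platen level over both posts (underside about 45 mm), jar not touched, all let go; handed in at about 44 s, though I viewed 15 pictures, one over the limit of 14.

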